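Hang the slide rack on the swivel drip hook

TASK

Turn the stand's red swivel hook round over the white dish until it bears firmly against its yellow sprung stop and keeps the stop pressed after you let go, pushing gently and never forcing it hard against the end of the spring. Then hang the blue slide rack by its wire bail in the dip of the hook, level and still, and leave it there with the stop still pressed. Keep the rack upright all the way, and leave the white rack and the other bench things where they are.

Things in the scene. Friction and masses are not known exactly. Their poses are not given: they have to be found in the camera images.
- hook: red swivel hook on the drip stand (round base of 50 mm radius, 16 mm post). Origin on the vertical swivel axis at the height of the arm's centreline (186 mm up); x outward along the arm, z up. The arm is an 8 mm round bar, level to x = 64 mm. Hub 22 mm wide, 7 mm above the origin. Turn it counter-clockwise seen from above (+z), 0.7 to 1.5 rad, to meet the stop: where exactly must be felt
- push (a point): point on the centreline of the hook's arm, 58 mm out, good for pushing; axes as hook. The swivel is stiff (dry friction 0.42 N m: about 7 N sideways here) and stays where it is left, even against the spring of its stop. The hook is delicate: more than 20 N on it is forcing it
- saddle (a point): the dip of the hook, 84 mm out along the arm: where the centre of the bail's wire lies when it hangs there; axes as hook. The arm dips by 8 mm from x = 78 to 90 mm
- hook_tip (a point): centre of the round upturned end of the hook, 104 mm out and 10 mm above the arm's centreline; its top is 4 mm higher; axes as hook
- stop (a joint): yellow sprung stop, a 9 mm upright pin beside the arm, 28 mm from the swivel axis. Its turn in rad: 0 untouched, growing as the hook presses it counter-clockwise, rigid end at 0.30. Its spring (1.1 N m/rad) adds to the swivel's friction: 58 mm out, 19 N per rad. About half pressed (0.15 to 0.2, some 3 N above the plain turning force) is right; below 0.10 is not firmly against it
- dish: a fixed shallow white dish, 116 mm wide and 22 mm high, on the bench beside the stand, roughly below where the hook's dip ends up (within about 55 mm)
- rack: blue slide rack with glass slides, about 0.16 kg, 44 mm (x) by 84 mm (y), 39 mm high. Over it, in its own y-z plane, stands a pointed arch (45 degree peak) of 6 mm steel wire, the bail; the space under it is open from 39 to 103 mm above the underside and 32 mm wide at 87 mm, wider below. Origin at the centre of the underside, z up. To hang it, the hook's arm must pass through the arch along the rack's x axis, either way round
- tab (a point): centre of the blue square grip tab on top of the bail, 16 by 16 mm (sides along the rack's x and y) and 36 mm tall, its centre 136 mm above the rack's underside; axes as rack
- bail (a point): the peak of the bail, centre of the wire, 106 mm above the rack's underside; axes as rack
- white_rack: a like rack, white and empty, to be left alone; origin at the centre of its underside, 154 mm high
- jar: an amber jar, 48 mm wide, 75 mm high, to be left alone; origin at the centre of its underside
- slide_box: a closed green box, 80 by 60 mm, 35 mm high, to be left alone; origin at the centre of its underside
- timer: a flat white timer, 60 by 70 mm, 22 mm high, to be left alone; origin at the centre of its underside
There are look-alikes about, which are no part of the job. Leave any brown or purple look-alike of the rack alone.

How it is judged:
On the way, in this order (a step that is already met when the one before it is completed fails the run):
1. the hook, still empty and no longer touched by the fingers, rests against its sprung stop and keeps it pressed by more than 0.10 rad (value of joint stop above 0.1 rad and contact force between each of the fingers, rack and hook below 0.1 N and velocity of joint stop below 0.1 rad/s), for 0.3 s.
2. the blue rack's bail lies in the dip of the hook, the hook carries it and the stop is still pressed (x of bail in the frame of saddle between -0.009 and 0.009 m and y of bail in the frame of saddle between -0.01 and 0.01 m and z of bail in the frame of saddle between -0.006 and 0.007 m and value of joint stop above 0.1 rad and contact force between rack and hook above 0.4 N), for 0.2 s.
At the end, for the whole second after the job is handed in: the hook keeps the stop pressed by more than 0.10 rad; the blue rack hangs on the hook with the peak of its bail within 9 mm along and 10 mm across of the dip's centre and 6 mm below to 7 mm above it, tilted less than 0.2 rad, slower than 0.03 m/s, its weight on the hook (all of step 2 and angle between rack's own z axis and vertical below 0.2 rad and linear speed of rack below 0.03 m/s); the robot touches nothing.
It fails at once if the hook pushed with more than 20 N by the robot (contact force between any of the fingers, the arm and hook above 20 N).
It fails at once if the rack pressed on the hook with more than 20 N (contact force between rack and hook above 20 N).
It fails at once if the blue rack tipped by more than 0.6 rad (angle between rack's own z axis and vertical above 0.6 rad).
It fails at once if a bystander (the white, empty slide rack, the amber jar, the green slide box, the bench timer) moved by more than 25 mm (distance of any of white_rack, jar, slide_box, timer from where it was at the start of the episode above 0.025 m).
It also fails if it takes over 72 s, if anything falls off the work surface, if the arm or the gripper's body presses on something with over 40 N, if the wrist force passes 120 N, or if a joint passes its speed limit or range.

ROBOT

A 7-joint arm with a two-finger parallel gripper is mounted at the origin on the work surface. World frame = base frame: x ahead of the robot, y to its left, z up, the work surface at z = 0. Lengths are in m, angles in rad, forces in N, time in s.
With the tool pointing down it reaches from about 0.4 to 0.85 m from the base axis. Payload 10.4 kg.
Tool frame: the origin (TCP) lies on the centre line of the jaws, within the pads' length; the fingertips stand 8 mm ahead of it and the grasp point (between the pads) lies 11 mm behind it; z points along the fingers, y is the direction in which the jaws open and shut (so a half turn about z gives the same grasp; the last joint's range is limited). The gripper opens to 85 mm and grips with 20 to 120 N. Pads are 22 mm wide; open, the fingers measure 114 mm over their backs; the gripper's body (76 mm by 85 mm) begins 54 mm behind the grasp point. The pads swing forward as they close: fully open they stand 13 mm farther back than shut.
Start: joints at [1.16, 0.332, -0.065, 1.46, 0.022, 1.35, -0.088], TCP at [0.236, -0.579, 0.239] pointing down, gripper open.
Joint ranges: [-2.6, 2.6], [-0.5, 2.12], [-1.47, 1.34], [0.16, 2.42], [-1.27, 4.41], [0.06, 2.06], [-2.6, 2.6]. Speed limits (rad/s): [2.22, 2.22, 2.79, 2.79, 3.14, 3.14, 3.14].

INTERFACE

Orientations are given as a unit quaternion [x, y, z, w].
In Python, from workcell import manip gives the robot as it stands.
- The arm moves only by the tool arm_command, never from a script. Its argument "targets" is text: rows parted by semicolons, each of 6 numbers parted by spaces: the shift along the tool's x, y, z in mm, then the turn, a rotation vector about the tool's x, y, z in rad. A call has 1 to 5 rows; each row shifts and turns the commanded pose from where the row before left it, along the tool's axes as they then stand; what a row does not reach is not made up. A row lasts 1/8 s, in which the tool goes at most 62.5 mm and 10.7 degrees, less where a joint would pass 70% of its speed; a pose out of reach is approached as far as the arm can. A call is refused whole if a number of a shift passes 62.5 or a number of a turn 0.188, either way. A call with a gripper value outside its range is refused whole. "grip" is the finger opening in mm, from 0 to 85.4, set as the call begins (left out, the last holds). The fingers move at their own pace and stop on an object; "squeeze" is the grip in N (left out, the last holds). Time passes only in rows, so rows that do not move let the fingers close. It gives the time, the measured TCP pose, the force and the opening at its end, in the units of the state.
- manip.get_obs(): the state, without advancing time (a new reading comes with each control period).
- manip.camera(name): name is "scene" or "top"; returns a dict with "frame" (480x640x3 uint8, red, green, blue), "vertical_fov" (degrees; the focal length in pixels is half the picture's height over the tangent of half this angle, whatever the lens; pixels are square), "cx", "cy" (the principal point, pixels), "rvec" (rotation vector, rad) and "tvec" (3), from world to camera coordinates, as OpenCV has them. Camera axes: x right, y down, z forward; pixel columns grow to the right and rows downward; lengths in m; the calibration is good to about 2 mm. A picture is of the moment at which its call begins. There is no depth.
- manip.hand_in(): hands the job in, once; it reports no verdict.
Trained networks look in a picture, given as the dict that the camera call returned (one of the last four; its "shot" number tells which), for a name from the list of things; names that differ only in an ending like _2 or _b are one class to them, and where a whole thing is asked for, a point or a joint stands for the part that bears it (a point fixed in the world has none). Each returns a list of dicts, best first, with "p" (0 to 1); they miss things now and then, are a little off and sometimes report something else, mostly with a low value. They report only what shows in the picture. A call takes as long as a camera call. They do not tell look-alikes from the thing itself.
- manip.search_frame(picture, name): "xyz" ([x, y, z] in m, in the coordinates of the camera as it stood for that picture, good to about 4 mm: the middle of the surface that is visible of it).
The state is a dict: "clock": time; "joint_pos": joint angles; "joint_velocities": joint speeds; "tau": joint torques, N m; "position": TCP position; "ee_rot": TCP orientation; "ft_force": force on the tool from outside, world axes, zero at the start; "torque": the same for the moment, N m; "grip_width": opening from 0.0 (shut) to 1.0 (fully open).
Only numpy, scipy, OpenCV 4.12 (cv2) and the standard library are available. Lean on these libraries where they do the work, as an engineer would, in place of code of your own. Each camera call takes 0.05 s, during which the arm holds its last target.

## Working session

There is one attempt and no reset: what is moved stays moved. The work goes in short steps, Python scripts to look and compute and a tool call to move; the robot and the scene stay as the last step left them, time stands still between calls to the robot, and variables do not carry over. Pictures are saved under pics/ and viewed, and the job is handed in when it is done.

Besides the shell and the picture viewer there is one more tool, called after ">>>" by a JSON object that holds its "fn" and its "kwargs". arm_command: Moves the arm, as the interface text tells. Its arguments: {"type":"object","properties":{"targets":{"type":"string"},"grip":{"type":"number"},"squeeze":{"type":"number"}},"required":["targets"]}

```bash
ls; mkdir -p pics; cat > h.py <<'E'
from workcell import manip
import numpy as np, cv2
from scipy.spatial.transform import Rotation as R
def cam(n,f=None):
    c=manip.camera(n)
    if f: cv2.imwrite('pics/'+f,c['frame'][:,:,::-1])
    return c
def P(c):
    f=240/np.tan(np.radians(c['vertical_fov'])/2)
    return f,cv2.Rodrigues(np.array(c['rvec'],float))[0],np.array(c['tvec'],float).ravel()
def w(c,xyz):
    f,r,t=P(c); return r.T@(np.array(xyz)-t)
def px(c,p):
    f,r,t=P(c); q=r@np.array(p)+t; return np.array([c['cx']+f*q[0]/q[2],c['cy']+f*q[1]/q[2]])
def ray(c,u,v,z):
    f,r,t=P(c); d=r.T@np.array([(u-c['cx'])/f,(v-c['cy'])/f,1]); o=-r.T@t
    return o+d*(z-o[2])/d[2]
def st():
    o=manip.get_obs()
    print({k:np.round(o[k],4).tolist() for k in ('clock','joint_pos','position','ee_rot','ft_force','torque','grip_width')})
    return o
E
python3 - <<'E'
from h import *
o=st()
print(R.from_quat(o['ee_rot']).as_matrix().round(3))
for n in ('scene','top'):
    c=cam(n,n+'0.png'); print(n,c['vertical_fov'],-P(c)[1].T@P(c)[2],c.keys())
    for k in ('hook','push','saddle','hook_tip','stop','dish','rack','tab','bail','white_rack','jar','slide_box','timer'):
        for d in manip.search_frame(c,k)[:4]:
            p=w(c,d['xyz']); print(k,round(d['p'],2),p.round(3),px(c,p).round(0))
E
```

```text
pics
{'clock': 0.0, 'joint_pos': [1.1604, 0.3329, -0.0647, 1.4609, 0.0216, 1.3499, -0.0885], 'position': [0.2362, -0.5782, 0.2385], 'ee_rot': [0.9813, 0.1927, -0.0002, -0.0007], 'ft_force': [-0.2212, -0.3419, 0.1739], 'torque': [0.0244, -0.0524, -0.0624], 'grip_width': 1.0003}
[[ 0.926  0.378 -0.001]
 [ 0.378 -0.926  0.001]
 [-0.    -0.001 -1.   ]]
scene 57.96250853164656 [ 1.15874304 -0.56566426  0.87646747] dict_keys(['frame', 'vertical_fov', 'cx', 'cy', 'rvec', 'tvec', 'shot'])
hook 0.26 [ 0.557 -0.367  0.027] [199. 351.]
push 0.42 [0.602 0.181 0.192] [375. 201.]
hook_tip 0.57 [0.608 0.18  0.189] [377. 203.]
stop 0.6 [0.598 0.159 0.183] [368. 207.]
dish 0.96 [0.495 0.212 0.012] [350. 229.]
rack 0.9 [ 0.56  -0.365  0.031] [200. 350.]
rack 0.9 [ 0.681 -0.352  0.03 ] [236. 381.]
rack 0.81 [ 0.441 -0.307  0.031] [194. 307.]
rack 0.63 [ 0.414 -0.439  0.027] [141. 332.]
tab 0.93 [ 0.68  -0.358  0.032] [234. 382.]
tab 0.89 [ 0.411 -0.443  0.027] [139. 332.]
tab 0.62 [ 0.558 -0.364  0.032] [200. 349.]
tab 0.6 [ 0.441 -0.305  0.029] [195. 307.]
bail 0.94 [ 0.682 -0.353  0.026] [236. 382.]

[... 882 characters left out ...]
 0.033] [490. 322.]
rack 0.91 [ 0.551 -0.359  0.03 ] [455. 261.]
rack 0.88 [ 0.438 -0.306  0.034] [435. 306.]
rack 0.85 [ 0.673 -0.355  0.029] [452. 212.]
tab 0.74 [ 0.398 -0.436  0.033] [489. 324.]
tab 0.73 [ 0.434 -0.304  0.028] [434. 308.]
tab 0.66 [ 0.552 -0.358  0.027] [455. 260.]
bail 0.86 [ 0.549 -0.356  0.029] [454. 261.]
bail 0.85 [ 0.405 -0.432  0.03 ] [487. 321.]
bail 0.83 [ 0.668 -0.35   0.033] [451. 214.]
bail 0.8 [ 0.434 -0.302  0.034] [433. 308.]
white_rack 0.75 [ 0.518 -0.174  0.006] [379. 274.]
jar 0.76 [ 0.745 -0.159  0.074] [375. 178.]
slide_box 0.86 [0.431 0.344 0.033] [167. 304.]
slide_box 0.67 [ 0.746 -0.157  0.077] [375. 177.]
timer 0.96 [0.676 0.354 0.026] [170. 207.]
```

View pics/scene0.png

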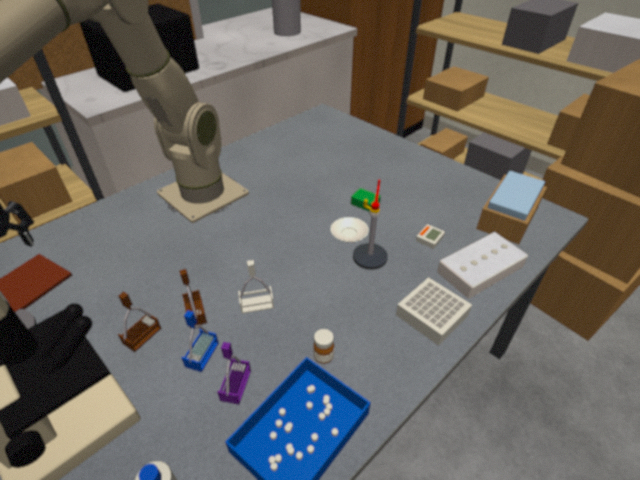

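View pics/top0.png

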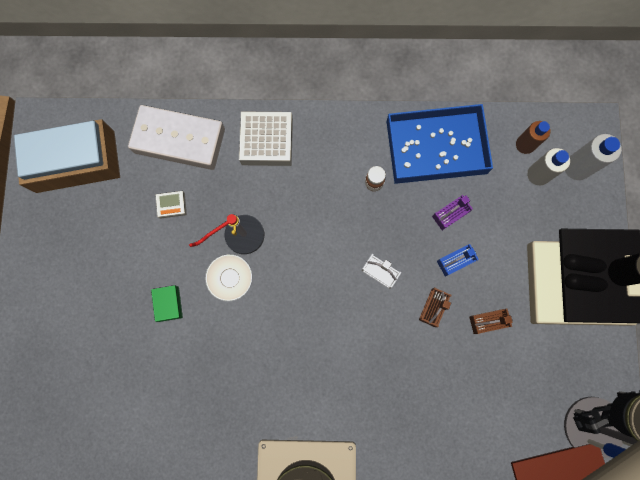

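```bash
python3 - <<'E'
import cv2
a=cv2.imread('pics/scene0.png'); b=cv2.imread('pics/top0.png')
cv2.imwrite('pics/s0h.png',cv2.resize(a[150:290,290:440],None,fx=4,fy=4,interpolation=2))
cv2.imwrite('pics/t0h.png',cv2.resize(b[180:320,140:290],None,fx=4,fy=4,interpolation=2))
cv2.imwrite('pics/s0r.png',cv2.resize(a[220:420,110:310],None,fx=3,fy=3,interpolation=2))
cv2.imwrite('pics/t0r.png',cv2.resize(b[180:380,360:560],None,fx=3,fy=3,interpolation=2))
E
```

```text
(no output)
```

View pics/s0h.png

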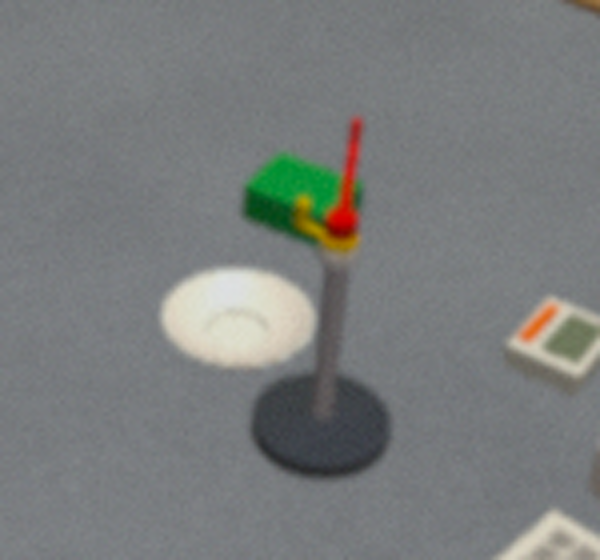

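View pics/t0h.png

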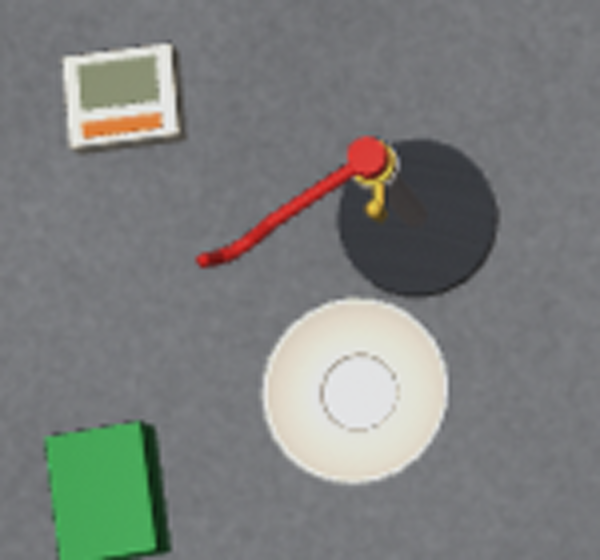

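View pics/s0r.png

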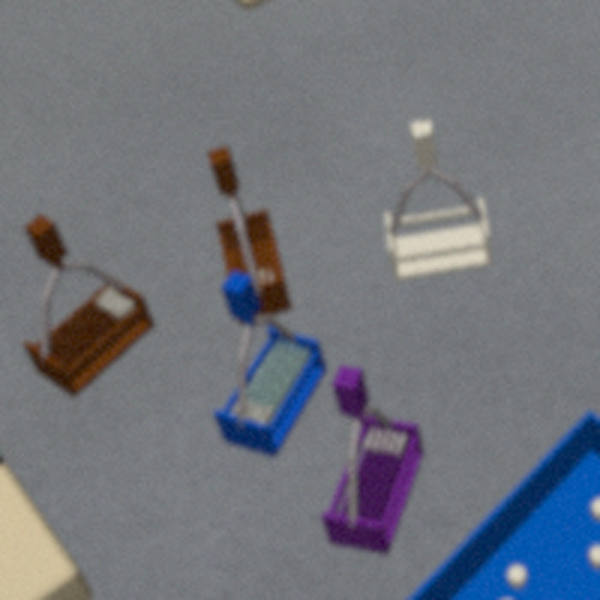

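View pics/t0r.png

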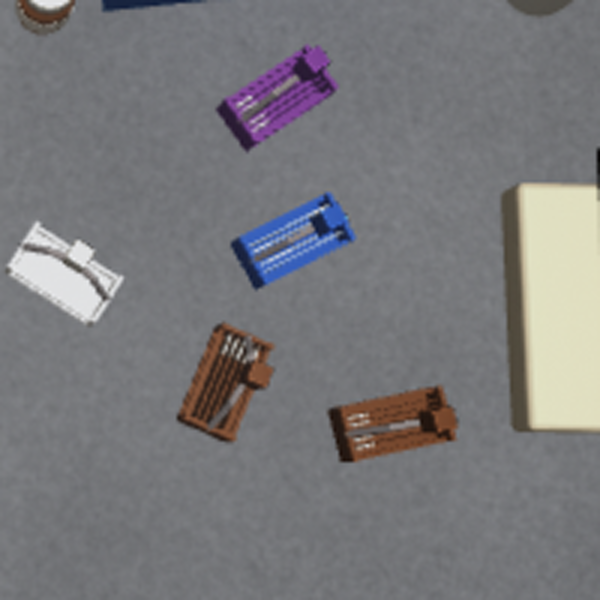

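```bash
python3 - <<'E'
from h import *
s=cam('scene'); t=cam('top')
from scipy.optimize import least_squares
def tri(a,b):
    f=lambda p:np.r_[px(s,p)-a,px(t,p)-b]
    r=least_squares(f,[.5,0,.1],x_scale=.1); return r.x, np.abs(r.fun).max()
for im,c in (('scene',s),('top',t)):
    h=cv2.cvtColor(c['frame'],cv2.COLOR_RGB2HSV)
    m=(((h[...,0]<6)|(h[...,0]>174))&(h[...,1]>190)&(h[...,2]>110)).astype(np.uint8)
    x0,x1,y0,y1=(360,400,170,225) if im=='scene' else (180,250,205,255)
    q=np.zeros_like(m); q[y0:y1,x0:x1]=m[y0:y1,x0:x1]; ys,xs=np.nonzero(q); print(im,'red',len(xs),xs.min(),xs.max(),ys.min(),ys.max())
    m=((h[...,0]>108)&(h[...,0]<120)&(h[...,1]>150)&(h[...,2]>60)).astype(np.uint8)
    x0,x1,y0,y1=(175,222,305,375) if im=='scene' else (430,485,240,280)
    q=np.zeros_like(m); q[y0:y1,x0:x1]=m[y0:y1,x0:x1]; ys,xs=np.nonzero(q); print(im,'blue',len(xs),xs.min(),xs.max(),ys.min(),ys.max())
hs=(290+341/4,150+219/4); ht=(140+367/4,180+157/4)
print('hub',tri(hs,ht),ray(t,*ht,.193),ray(s,*hs,.189))
ts=(290+357/4,150+122/4); tt=(140+205/4,180+260/4)
print('tip',tri(ts,tt),ray(t,*tt,.198),ray(s,*ts,.198))
ps=(290+303/4,150+205/4); pt=(140+375/4,180+208/4)
print('pin',tri(ps,pt),ray(t,*pt,.19))
# tab top
a=(110+236/3,220+277/3); b=(360+333/3,180+215/3)
print('tabtop',tri(a,b),ray(t,*b,.154))
# rack rim corners top view
for u in [(232,241),(259,289),(327,193),(355,240)]:
    print('rim',ray(t,360+u[0]/3,180+u[1]/3,.039).round(4))
b=(140+355/4,180+390/4); print('dish',ray(t,*b,.022))
print('stand base',ray(t,140+418/4,180+217/4,.01))
E
```

```text
scene red 51 372 378 185 208
scene blue 328 182 217 311 370
top red 120 190 236 216 245
top blue 389 439 477 245 274
hub (array([0.6122345 , 0.16722252, 0.19185452]), np.float64(0.6599686404264844)) [0.61111295 0.16605627 0.193     ] [0.61071306 0.17202931 0.189     ]
tip (array([0.55280709, 0.25199359, 0.19795006]), np.float64(0.9924845444765538)) [0.5515774  0.25065234 0.198     ] [0.55398712 0.25481308 0.198     ]
pin (array([0.58407098, 0.16182533, 0.19096843]), np.float64(0.755262122070917)) [0.58328766 0.16091176 0.19      ]
tabtop (array([ 0.55369952, -0.36265709,  0.15949798]), np.float64(0.4692642717323565)) [ 0.55406276 -0.36507414  0.154     ]
rim [ 0.5496 -0.3131  0.039 ]
rim [ 0.5108 -0.3342  0.039 ]
rim [ 0.5905 -0.3911  0.039 ]
rim [ 0.5521 -0.4127  0.039 ]
dish [0.50047261 0.19786448 0.022     ]
stand base [0.61198287 0.16525891 0.01      ]
```

>>> {"fn": "arm_command", "kwargs": {"targets": "0 0 -30 0 0 0;36 -34 -2 0 0 0;36 -34 -2 0 0 0;36 -34 -2 0 0 0;36 -34 -2 0 0 0", "grip": 0, "squeeze": 30}}

```text
clock: 2.12
position: [0.3188, -0.3967, 0.2776]
ee_rot: [0.981, 0.193, 0.0, 0.0]
ft_force: [0.1, 0.2, -0.1]
grip_width: 0.001
```

>>> {"fn": "arm_command", "kwargs": {"targets": "36 -34 0 0 0 0;36 -34 0 0 0 0;36 -34 0 0 0 0;36 -34 0 0 0 0;36 -34 0 0 0 0"}}

```text
clock: 2.75
position: [0.421, -0.1713, 0.2776]
ee_rot: [0.981, 0.193, 0.0, 0.0]
ft_force: [0.5, 0.5, -0.1]
grip_width: 0.0
```

>>> {"fn": "arm_command", "kwargs": {"targets": "36 -34 0 0 0 0;36 -34 0 0 0 0;36 -34 0 0 0 0;36 -34 0 0 0 0;36 -34 0 0 0 0"}}

```text
clock: 3.38
position: [0.5235, 0.054, 0.2776]
ee_rot: [0.981, 0.192, 0.0, 0.0]
ft_force: [0.4, 0.6, 0.3]
grip_width: -0.002
```

>>> {"fn": "arm_command", "kwargs": {"targets": "36 -34 0 0 0 0;36 -34 0 0 0 0;36 -34 0 0 0 0;36 -34 0 0 0 0;0 0 0 0 0 -0.12"}}

```text
clock: 4.0
position: [0.6041, 0.2376, 0.2763]
ee_rot: [0.967, 0.255, -0.001, -0.001]
ft_force: [-0.5, -1.2, -0.0]
grip_width: 0.003
```

>>> {"fn": "arm_command", "kwargs": {"targets": "0 0 0 0 0 -0.1;0 0 0 0 0 0;0 0 0 0 0 0"}}

```text
clock: 4.38
position: [0.6049, 0.2328, 0.2773]
ee_rot: [0.955, 0.298, 0.0, 0.0]
ft_force: [-0.1, -0.8, -0.6]
grip_width: 0.0
```

```bash
cat >> h.py <<'E'
def yaw(o): m=R.from_quat(o['ee_rot']).as_matrix(); return np.degrees(np.arctan2(m[1,0],m[0,0])), np.degrees(np.arccos(-m[2,2]))
def to(p,yawdeg=None):
    o=manip.get_obs(); m=R.from_quat(o['ee_rot']).as_matrix()
    d=m.T@(np.array(p)-o['position'])*1000; print('tool shift mm',d.round(1),'yaw,tilt',np.round(yaw(o),2), 'turn z', None if yawdeg is None else round(-np.radians(yawdeg-yaw(o)[0]),3))
E
python3 - <<'E'
from h import *
st(); to([.608,.234,.176],34.6)
t=cam('top','t1.png')
E
```

```text
{'clock': 4.375, 'joint_pos': [0.1059, 0.4753, -0.7856, 1.3018, 0.3307, 1.4952, -1.6127], 'position': [0.6049, 0.2328, 0.2773], 'ee_rot': [0.9546, 0.298, 0.0, 0.0001], 'ft_force': [-0.0559, -0.8247, -0.5983], 'torque': [-0.005, 0.0016, -0.0189], 'grip_width': 0.0002}
tool shift mm [  3.3   0.8 101.3] yaw,tilt [3.467e+01 1.000e-02] turn z 0.001
```

View pics/t1.png

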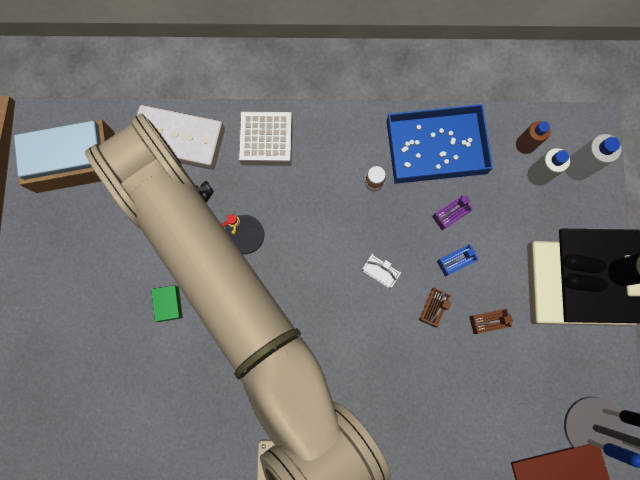

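>>> {"fn": "arm_command", "kwargs": {"targets": "3 0 35 0 0 0;0 0 35 0 0 0;0 0 31 0 0 0;0 0 0 0 0 0"}}

```text
clock: 4.92
position: [0.6062, 0.2337, 0.1742]
ee_rot: [0.954, 0.299, -0.002, 0.0]
ft_force: [0.6, -1.2, 0.3]
grip_width: -0.001
```

```bash
python3 - <<'E'
from h import *
st(); s=cam('scene','s2.png')
cv2.imwrite('pics/s2h.png',cv2.resize(s['frame'][120:290,290:490,::-1],None,fx=4,fy=3.5,interpolation=2))
o=manip.get_obs(); print(px(s,o['position']))
E
```

```text
{'clock': 4.925, 'joint_pos': [0.1046, 0.541, -0.7627, 1.4376, 0.3759, 1.3167, -1.6463], 'position': [0.6062, 0.2337, 0.1742], 'ee_rot': [0.9544, 0.2987, -0.002, 0.0003], 'ft_force': [0.6459, -1.1858, 0.2801], 'torque': [-0.0036, 0.0215, 0.0328], 'grip_width': -0.0005}
[388.81759304 198.108504  ]
```

View pics/s2h.png

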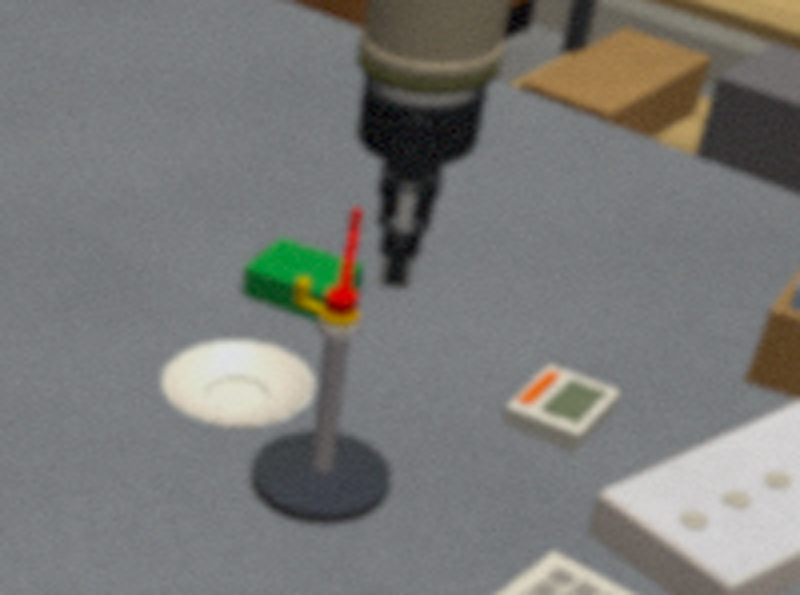

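>>> {"fn": "arm_command", "kwargs": {"targets": "-6 0 0 0 0 0;-4 0 0 0 0 0;0 0 0 0 0 0;0 0 0 0 0 0"}}

```text
clock: 5.48
position: [0.5992, 0.229, 0.1767]
ee_rot: [0.954, 0.299, 0.0, 0.0]
ft_force: [0.3, 0.6, 0.5]
grip_width: 0.004
```

>>> {"fn": "arm_command", "kwargs": {"targets": "-2 0 0 0 0 0;-2 0 0 0 0 0;-2 0 0 0 0 0"}}

```text
clock: 5.85
position: [0.594, 0.2255, 0.1762]
ee_rot: [0.954, 0.299, -0.0, 0.0]
ft_force: [0.9, 0.3, 0.2]
grip_width: -0.001
```

>>> {"fn": "arm_command", "kwargs": {"targets": "-2 0 0 0 0 0;-2 0 0 0 0 0"}}

```text
clock: 6.1
position: [0.5915, 0.2238, 0.1766]
ee_rot: [0.954, 0.299, 0.001, -0.0]
ft_force: [6.5, 4.8, -4.1]
grip_width: 0.0
```

>>> {"fn": "arm_command", "kwargs": {"targets": "-2 0 0 0 0 0;-2 0 0 0 0 0"}}

```text
clock: 6.35
position: [0.5885, 0.2219, 0.1766]
ee_rot: [0.954, 0.299, 0.002, -0.001]
ft_force: [7.6, 3.6, -4.0]
grip_width: -0.002
```

>>> {"fn": "arm_command", "kwargs": {"targets": "-4.8 -0.8 0 0 0 -0.08;-4.8 -0.8 0 0 0 -0.08;-4.8 -0.8 0 0 0 -0.08"}}

```text
clock: 6.72
position: [0.5761, 0.2144, 0.1767]
ee_rot: [0.911, 0.413, 0.002, -0.0]
ft_force: [8.4, 4.0, -4.2]
grip_width: 0.001
```

>>> {"fn": "arm_command", "kwargs": {"targets": "-4.8 -0.8 0 0 0 -0.08;-4.8 -0.8 0 0 0 -0.08;-4.8 -0.8 0 0 0 -0.08"}}

```text
clock: 7.1
position: [0.5657, 0.2047, 0.1769]
ee_rot: [0.855, 0.519, 0.002, -0.0]
ft_force: [8.6, 4.4, -3.2]
grip_width: 0.002
```

```bash
python3 - <<'E'
from h import *
st()
hub=np.array([.612,.166])
o=manip.get_obs(); y,_=yaw(o); r=o['position'][:2]-hub; c,s=np.cos(np.radians(y)),np.sin(np.radians(y)); F=o['ft_force']
print('yaw',y,'rel tool',r@[c,s],r@[s,-c],'F tool',F[0]*c+F[1]*s,F[0]*s-F[1]*c)
c=cam('scene','s3.png'); cv2.imwrite('pics/s3h.png',cv2.resize(c['frame'][150:290,300:440,::-1],None,fx=4,fy=4,interpolation=2))
E
```

```text
{'clock': 7.1, 'joint_pos': [0.2596, 0.46, -0.8837, 1.5755, 0.3667, 1.2763, -1.159], 'position': [0.5657, 0.2047, 0.1769], 'ee_rot': [0.8549, 0.5188, 0.0023, -0.0001], 'ft_force': [8.6119, 4.4087, -3.2251], 'torque': [1.101, -1.7302, 0.1548], 'grip_width': 0.002}
yaw 62.50038109266678 rel tool 0.012952054962532895 -0.05891574944951915 F tool 7.887110041182238 5.603198404354953
```

View pics/s3h.png

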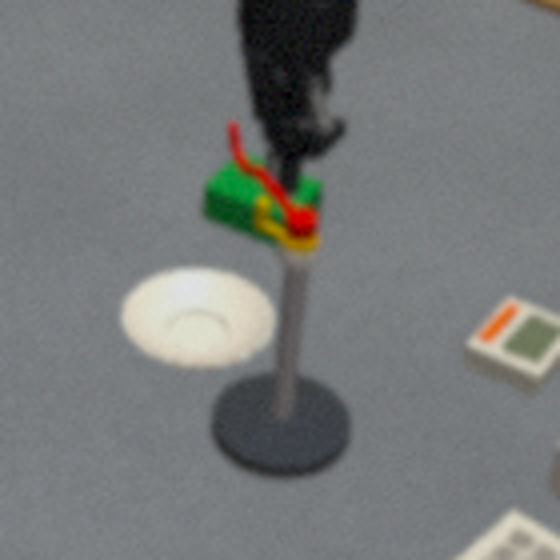

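>>> {"fn": "arm_command", "kwargs": {"targets": "-4.8 -0.4 0 0 0 -0.08;-4.8 -0.4 0 0 0 -0.08"}}

```text
clock: 7.4
position: [0.5605, 0.1969, 0.177]
ee_rot: [0.811, 0.586, 0.002, -0.0]
ft_force: [6.0, 6.6, -2.1]
grip_width: -0.002
```

>>> {"fn": "arm_command", "kwargs": {"targets": "-2.4 -0.4 0 0 0 -0.04"}}

```text
clock: 7.52
position: [0.5594, 0.1947, 0.177]
ee_rot: [0.799, 0.601, 0.002, -0.0]
ft_force: [6.4, 6.3, -1.8]
grip_width: 0.001
```

>>> {"fn": "arm_command", "kwargs": {"targets": "-2.4 -0.4 0 0 0 -0.04"}}

```text
clock: 7.65
position: [0.5584, 0.1927, 0.177]
ee_rot: [0.787, 0.617, 0.002, -0.0]
ft_force: [7.3, 6.6, -3.0]
grip_width: -0.003
```

>>> {"fn": "arm_command", "kwargs": {"targets": "-2.4 -0.4 0 0 0 -0.04"}}

```text
clock: 7.78
position: [0.5575, 0.1905, 0.177]
ee_rot: [0.774, 0.633, 0.002, -0.0]
ft_force: [7.2, 7.1, -2.7]
grip_width: -0.0
```

```bash
cat >> h.py <<'E'
def hk():
    hub=np.array([.612,.166])
    o=manip.get_obs(); y,_=yaw(o); r=o['position'][:2]-hub; c,s=np.cos(np.radians(y)),np.sin(np.radians(y)); F=o['ft_force']
    a=np.degrees(np.arctan2(r[1],r[0]))
    print(o['clock'],'yaw',y.round(2),'ang',a.round(2),'rel tool',(r@[c,s]).round(4),(r@[s,-c]).round(4),'F tool',(F[0]*c+F[1]*s).round(2),(F[0]*s-F[1]*c).round(2),F.round(2),'Mz hub', (r[0]*F[1]-r[1]*F[0]).round(3))
E
python3 - <<'E'
from h import *
hk()
c=cam('scene','s4.png'); cv2.imwrite('pics/s4h.png',cv2.resize(c['frame'][150:290,300:440,::-1],None,fx=4,fy=4,interpolation=2))
E
```

```text
7.775 yaw 78.51 ang 155.83 rel tool 0.0131 -0.0583 F tool 8.37 5.64 [ 7.19  7.08 -2.66] Mz hub -0.562
```

View pics/s4h.png

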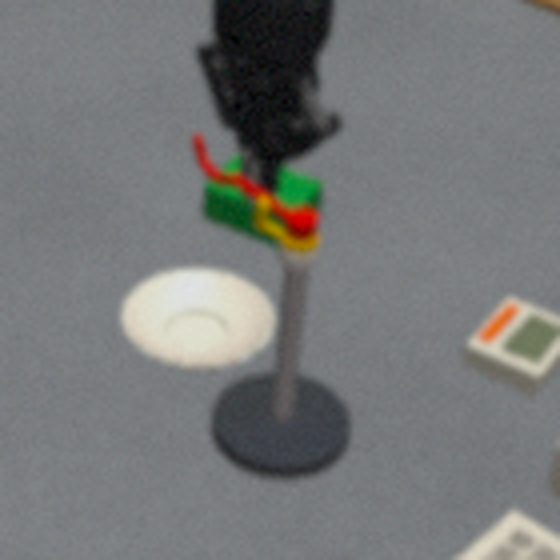

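>>> {"fn": "arm_command", "kwargs": {"targets": "-2.4 -0.4 0 0 0 -0.04"}}

```text
clock: 7.95
position: [0.5565, 0.1886, 0.1771]
ee_rot: [0.762, 0.648, 0.003, -0.0]
ft_force: [6.7, 7.1, -2.0]
grip_width: -0.003
```

```bash
python3 -c "
from h import *
hk()"
```

```text
7.95 yaw 80.79 ang 157.81 rel tool 0.0135 -0.0584 F tool 8.09 5.45 [ 6.68  7.11 -2.03] Mz hub -0.546
```

>>> {"fn": "arm_command", "kwargs": {"targets": "-2.4 -0.4 0 0 0 -0.04"}}

```text
clock: 8.07
position: [0.5558, 0.1864, 0.1771]
ee_rot: [0.748, 0.663, 0.003, -0.0]
ft_force: [7.9, 8.2, -3.2]
grip_width: -0.001
```

```bash
python3 -c "
from h import *
hk()
c=cam('scene'); cv2.imwrite('pics/s5h.png',cv2.resize(c['frame'][180:230,330:400,::-1],None,fx=9,fy=9,interpolation=2))"
```

```text
8.075 yaw 83.12 ang 160.02 rel tool 0.0136 -0.0583 F tool 9.04 6.83 [ 7.86  8.15 -3.18] Mz hub -0.619
```

View pics/s5h.png

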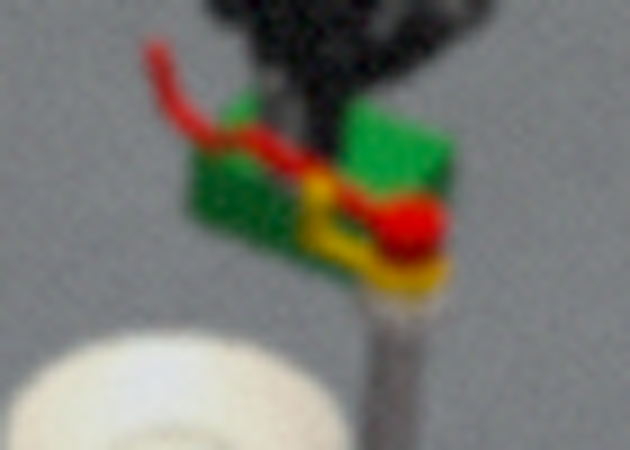

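>>> {"fn": "arm_command", "kwargs": {"targets": "-2.3 0.2 0 0 0 -0.04"}}

```text
clock: 8.25
position: [0.5553, 0.1846, 0.1771]
ee_rot: [0.735, 0.678, 0.003, -0.001]
ft_force: [4.6, 10.9, -2.2]
grip_width: 0.002
```

```bash
python3 -c "
from h import *
hk()"
```

```text
8.25 yaw 85.41 ang 161.87 rel tool 0.014 -0.058 F tool 11.27 3.72 [ 4.61 10.94 -2.21] Mz hub -0.706
```

>>> {"fn": "arm_command", "kwargs": {"targets": "-2.3 0.2 0 0 0 -0.04"}}

```text
clock: 8.38
position: [0.5548, 0.1826, 0.1771]
ee_rot: [0.721, 0.693, 0.002, -0.001]
ft_force: [1.9, 10.3, -1.0]
grip_width: -0.001
```

```bash
python3 -c "
from h import *
hk()
c=cam('scene'); cv2.imwrite('pics/s6h.png',cv2.resize(c['frame'][180:230,330:400,::-1],None,fx=9,fy=9,interpolation=2))"
```

```text
8.375 yaw 87.75 ang 163.84 rel tool 0.0143 -0.0578 F tool 10.37 1.46 [ 1.87 10.31 -1.04] Mz hub -0.62
```

View pics/s6h.png

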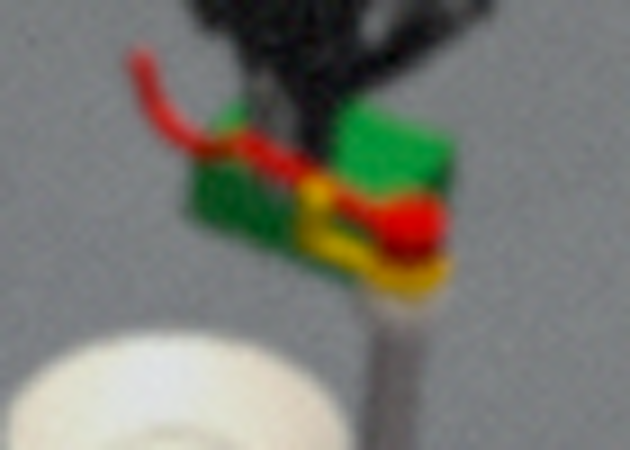

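>>> {"fn": "arm_command", "kwargs": {"targets": "-2.3 0 0 0 0 -0.04"}}

```text
clock: 8.55
position: [0.5543, 0.1808, 0.177]
ee_rot: [0.707, 0.707, 0.002, -0.001]
ft_force: [0.4, 10.9, -1.7]
grip_width: -0.001
```

```bash
python3 -c "
from h import *
hk()"
```

```text
8.55 yaw 90.05 ang 165.64 rel tool 0.0148 -0.0576 F tool 10.9 0.38 [ 0.37 10.91 -1.72] Mz hub -0.634
```

>>> {"fn": "arm_command", "kwargs": {"targets": "-1.2 0 0 0 0 -0.02;0 0 0 0 0 0"}}

```text
clock: 8.8
position: [0.5542, 0.1795, 0.177]
ee_rot: [0.7, 0.714, 0.002, -0.001]
ft_force: [0.5, 10.9, -0.4]
grip_width: -0.003
```

```bash
python3 -c "
from h import *
hk()
c=cam('scene'); cv2.imwrite('pics/s7h.png',cv2.resize(c['frame'][180:230,330:400,::-1],None,fx=9,fy=9,interpolation=2))"
```

```text
8.8 yaw 91.17 ang 166.85 rel tool 0.0147 -0.0576 F tool 10.86 0.76 [ 0.54 10.87 -0.44] Mz hub -0.636
```

View pics/s7h.png

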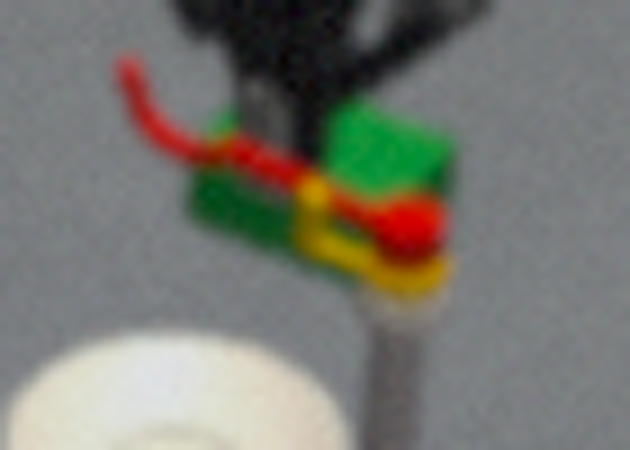

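```bash
python3 -c "
from h import *
c=cam('scene'); hub=np.array([.612,.166])
for x in [(155,47),(140,60),(130,68)]:
    p=ray(c,330+x[0]/9,180+x[1]/9,.198)[:2]-hub; print('tip',np.linalg.norm(p).round(4),np.degrees(np.arctan2(p[1],p[0])).round(2))
for a in (190,195,200): 
    print(a,(px(c,[*(hub+.028*np.array([np.cos(np.radians(a)),np.sin(np.radians(a))])),.191])-[330,180])*9)
a=cv2.imread('pics/scene0.png'); cv2.imwrite('pics/s00h.png',cv2.resize(a[180:230,330:400],None,fx=9,fy=9,interpolation=2))
"
```

```text
tip 0.1051 174.85
tip 0.1032 179.33
tip 0.1025 -177.77
190 [314.31705559 194.28004666]
195 [310.26529079 198.51248404]
200 [306.8624355  202.97900558]
```

View pics/s00h.png

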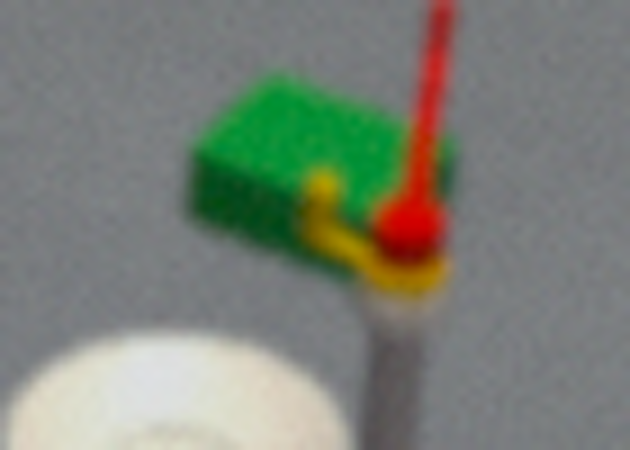

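>>> {"fn": "arm_command", "kwargs": {"targets": "2 0 0 0 0 0;5 0 0 0 0 0;15 0 0 0 0 0;0 0 0 0 0 0"}}

```text
clock: 9.4
position: [0.5537, 0.1998, 0.1763]
ee_rot: [0.7, 0.714, 0.0, -0.0]
ft_force: [0.0, 0.2, 0.2]
grip_width: 0.007
```

>>> {"fn": "arm_command", "kwargs": {"targets": "0 0 -40 0 0 0;0 0 -40 0 0 0;0 0 -20 0 0 0;0 0 0 0 0 0", "grip": 45}}

```text
clock: 9.9
position: [0.5546, 0.1983, 0.277]
ee_rot: [0.701, 0.713, 0.001, 0.001]
ft_force: [-0.9, -0.3, -0.7]
grip_width: 0.527
```

```bash
python3 -c "
from h import *
st();hk()
c=cam('scene'); cv2.imwrite('pics/s8h.png',cv2.resize(c['frame'][180:230,330:400,::-1],None,fx=9,fy=9,interpolation=2))
c=cam('top','t8.png')
hub=[.612,.166]; print(px(c,[*hub,.193]))
to([.552,-.363,.26],27.8)
"
```

```text
{'clock': 9.9, 'joint_pos': [0.3603, 0.3998, -1.0195, 1.4646, 0.3408, 1.4641, -0.6424], 'position': [0.5546, 0.1983, 0.277], 'ee_rot': [0.7011, 0.713, 0.0007, 0.0005], 'ft_force': [-0.8869, -0.2702, -0.6867], 'torque': [0.0095, -0.0204, 0.0589], 'grip_width': 0.5267}
9.9 yaw 90.96 ang 150.65 rel tool 0.0332 -0.0568 F tool -0.26 -0.89 [-0.89 -0.27 -0.69] Mz hub 0.044
[231.79386929 218.85495357]
tool shift mm [-560.6  -11.4   15.4] yaw,tilt [9.097e+01 9.000e-02] turn z 1.102
```

View pics/s8h.png

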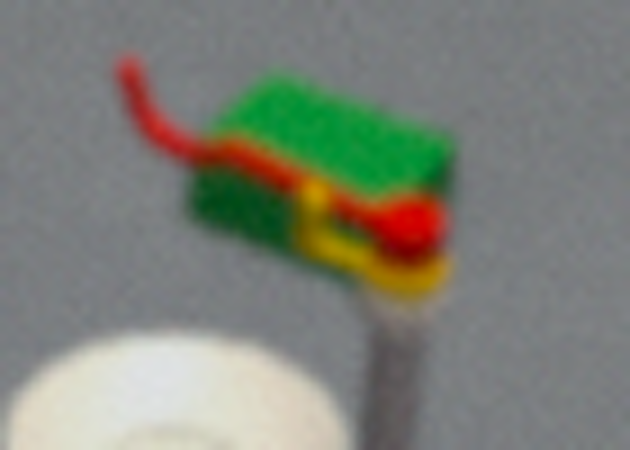

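View pics/t8.png

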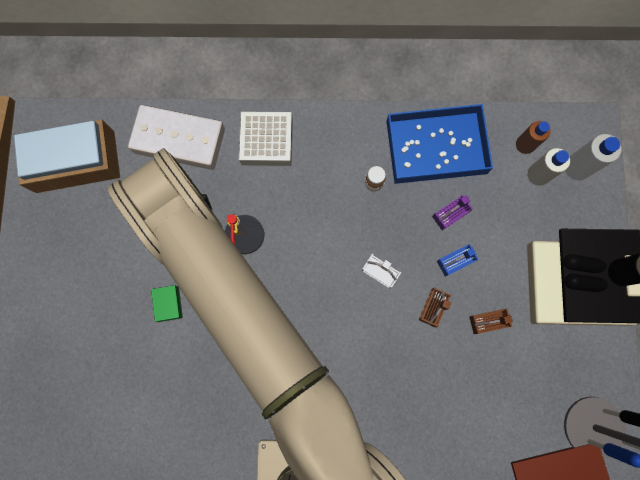

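>>> {"fn": "arm_command", "kwargs": {"targets": "-30 0 0 0 0 0;-55 0 0 0 0 0;-55 0 0 0 0 0;-55 0 0 0 0 0;-55 0 0 0 0 0"}}

```text
clock: 10.62
position: [0.5576, -0.0541, 0.2747]
ee_rot: [0.701, 0.713, -0.001, -0.001]
ft_force: [1.1, -0.4, -1.5]
grip_width: 0.527
```

>>> {"fn": "arm_command", "kwargs": {"targets": "-55 0 0 0 0 0;-55 0 0 0 0 0;-55 0 0 0 0 0;-55 0 0 0 0 0;-55 -5 0 0 0 0"}}

```text
clock: 11.25
position: [0.5574, -0.3286, 0.2743]
ee_rot: [0.701, 0.713, -0.0, -0.001]
ft_force: [1.0, -1.0, 0.3]
grip_width: 0.525
```

>>> {"fn": "arm_command", "kwargs": {"targets": "-36 -6 0 0 0 0;0 0 0 0 0 0.15;0 0 0 0 0 0.15;0 0 0 0 0 0.15;0 0 0 0 0 0.15"}}

```text
clock: 11.88
position: [0.5521, -0.363, 0.2742]
ee_rot: [0.882, 0.472, -0.001, -0.001]
ft_force: [-0.2, -0.1, -0.5]
grip_width: 0.527
```

>>> {"fn": "arm_command", "kwargs": {"targets": "0 0 0 0 0 0.17;0 0 0 0 0 0.17;0 0 0 0 0 0.162;0 0 0 0 0 0;0 0 0 0 0 0"}}

```text
clock: 12.5
position: [0.5525, -0.363, 0.2753]
ee_rot: [0.97, 0.242, -0.001, -0.0]
ft_force: [-0.1, 1.0, 0.3]
grip_width: 0.529
```

```bash
python3 -c "
from h import *
st(); to([.552,-.363,.131],27.8)
t=cam('top','t9.png'); s=cam('scene','s9.png')
cv2.imwrite('pics/s9r.png',cv2.resize(s['frame'][220:400,110:310,::-1],None,fx=4,fy=3.3,interpolation=2))
cv2.imwrite('pics/t9h.png',cv2.resize(t['frame'][190:290,180:280,::-1],None,fx=6,fy=6,interpolation=2))
"
```

```text
{'clock': 12.5, 'joint_pos': [0.9421, 0.469, -0.6274, 1.2699, 0.2694, 1.4869, -0.7368], 'position': [0.5525, -0.363, 0.2753], 'ee_rot': [0.9702, 0.2423, -0.0005, -0.0004], 'ft_force': [-0.0793, 1.0001, 0.3396], 'torque': [0.0226, -0.0134, -0.038], 'grip_width': 0.5294}
tool shift mm [-3.000e-01 -1.000e-01  1.443e+02] yaw,tilt [28.04  0.07] turn z 0.004
```

View pics/s9r.png

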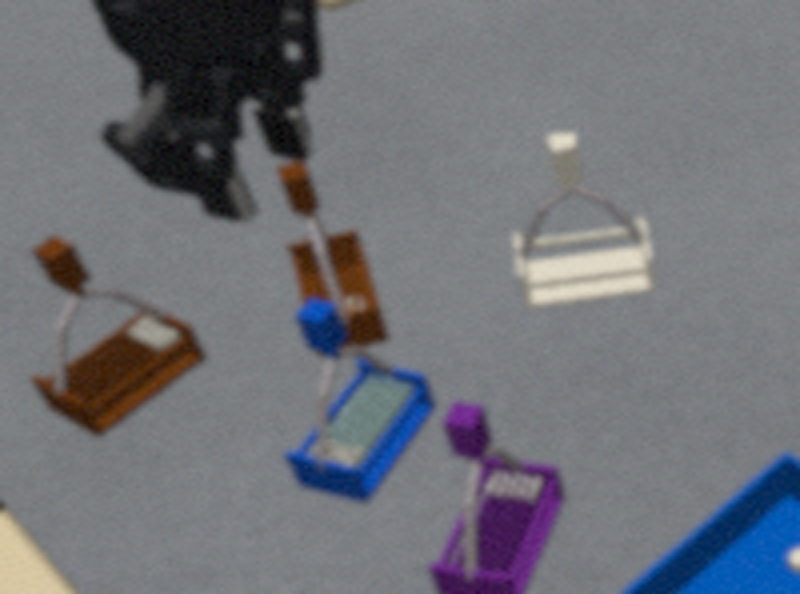

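View pics/t9h.png

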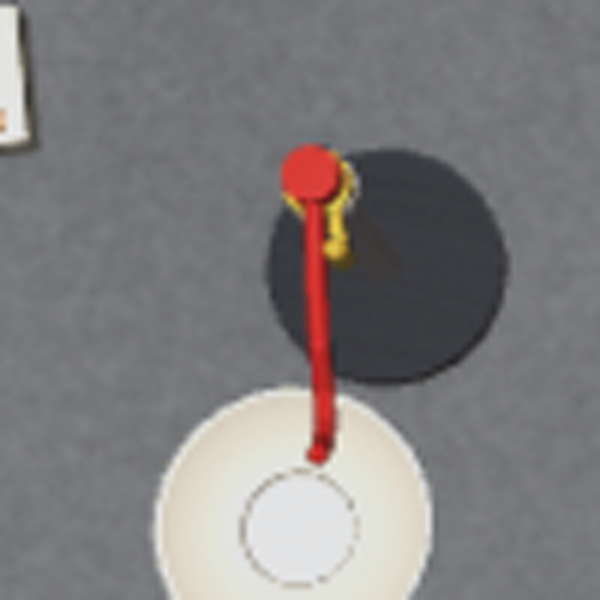

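```bash
python3 -c "
from h import *
t=cam('top')
a=cv2.imread('pics/top0.png'); cv2.imwrite('pics/t00h.png',cv2.resize(a[190:290,180:280],None,fx=6,fy=6,interpolation=2))
h=ray(t,180+311/6,190+175/6,.193); 
for n,u,z in (('tip',(318,455),.2),('saddle',(321,400),.182),('pin',(336,247),.191),('pin0',((233.75-180)*6,(232-190)*6),.191)):
    p=ray(t,180+u[0]/6,190+u[1]/6,z); q=(p-h)[:2]; print(n,h[:2].round(4),p.round(4),np.linalg.norm(q).round(4),np.degrees(np.arctan2(q[1],q[0])).round(1))
"
```

```text
tip [0.6113 0.1659] [0.5074 0.1574 0.2   ] 0.1043 -175.4
saddle [0.6113 0.1659] [0.5298 0.1604 0.182 ] 0.0816 -176.2
pin [0.6113 0.1659] [0.585  0.1559 0.191 ] 0.0281 -159.2
pin0 [0.6113 0.1659] [0.5831 0.1607 0.191 ] 0.0287 -169.7
```

View pics/t00h.png

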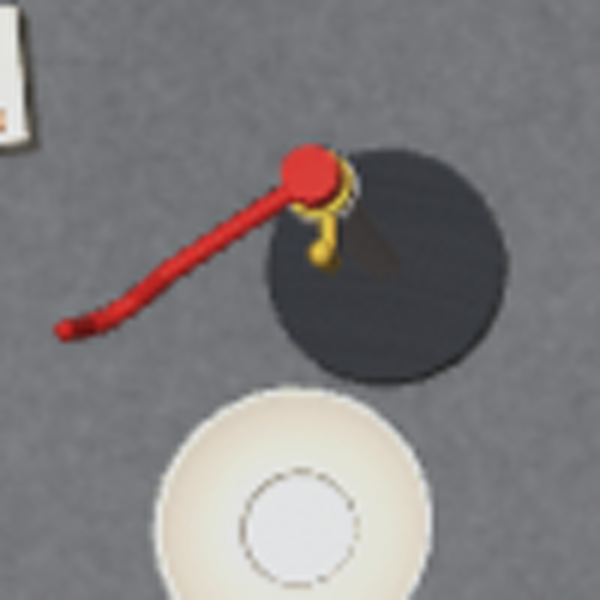

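>>> {"fn": "arm_command", "kwargs": {"targets": "0 0 40 0 0 0;0 0 40 0 0 0;0 0 35 0 0 0;0 0 20 0 0 0;0 0 9 0 0 0"}}

```text
clock: 13.28
position: [0.5526, -0.363, 0.1316]
ee_rot: [0.971, 0.241, -0.0, -0.0]
ft_force: [0.2, -0.3, 0.5]
grip_width: 0.527
```

>>> {"fn": "arm_command", "kwargs": {"targets": "0 0 0 0 0 0;0 0 0 0 0 0;0 0 0 0 0 0;0 0 0 0 0 0", "grip": 0, "squeeze": 40}}

```text
clock: 13.78
position: [0.5533, -0.3631, 0.1335]
ee_rot: [0.971, 0.241, 0.001, 0.001]
ft_force: [-1.7, 2.1, 5.6]
grip_width: 0.18
```

```bash
python3 -c "
from h import *
st(); s=cam('scene','s10.png')
cv2.imwrite('pics/s10r.png',cv2.resize(s['frame'][220:400,110:310,::-1],None,fx=4,fy=3.3,interpolation=2))
"
```

```text
{'clock': 13.775, 'joint_pos': [0.9437, 0.5553, -0.6034, 1.4563, 0.3234, 1.2284, -0.7824], 'position': [0.5533, -0.3631, 0.1335], 'ee_rot': [0.9706, 0.2406, 0.0006, 0.0006], 'ft_force': [-1.7341, 2.0826, 5.5698], 'torque': [0.2302, 0.1302, 0.0644], 'grip_width': 0.1799}
```

View pics/s10r.png

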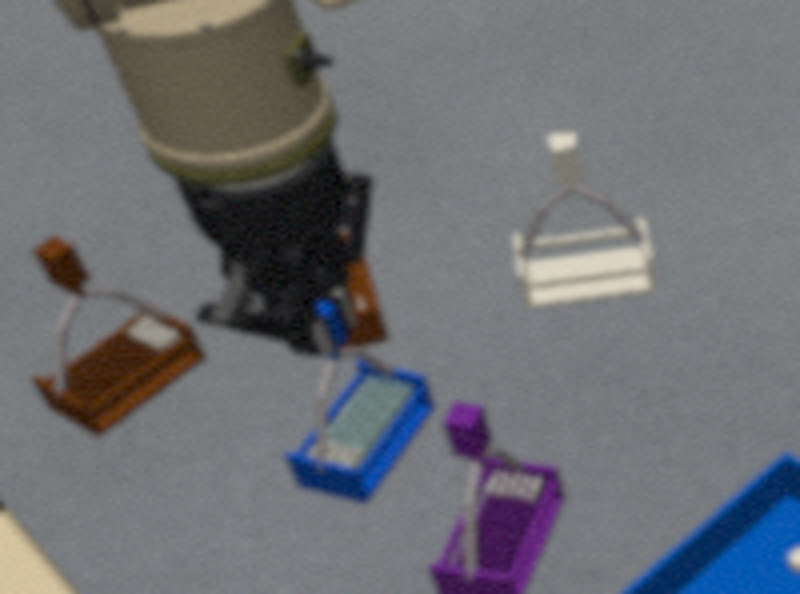

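>>> {"fn": "arm_command", "kwargs": {"targets": "0 0 -5 0 0 0;0 0 -15 0 0 0;0 0 -30 0 0 0;0 0 -30 0 0 0;0 0 -30 0 0 0", "squeeze": 60}}

```text
clock: 14.45
position: [0.5527, -0.363, 0.2442]
ee_rot: [0.971, 0.241, 0.0, 0.0]
ft_force: [0.2, -0.2, -2.4]
grip_width: 0.172
```

>>> {"fn": "arm_command", "kwargs": {"targets": "0 0 -30 0 0 0;0 0 -30 0 0 0;0 0 -20 0 0 0;0 0 -10 0 0 0;0 0 0 0 0 0"}}

```text
clock: 15.08
position: [0.5529, -0.363, 0.3329]
ee_rot: [0.971, 0.241, 0.0, 0.0]
ft_force: [-0.0, -0.9, -3.0]
grip_width: 0.176
```

```bash
python3 -c "
from h import *
st(); s=cam('scene','s11.png'); to([.467,.1564,.33],4)
t=cam('top','t11.png')
cv2.imwrite('pics/s11r.png',cv2.resize(s['frame'][220:400,110:310,::-1],None,fx=4,fy=3.3,interpolation=2))
"
```

```text
{'clock': 15.075, 'joint_pos': [0.9267, 0.4559, -0.6293, 1.1658, 0.2624, 1.5966, -0.7301], 'position': [0.5529, -0.363, 0.3329], 'ee_rot': [0.9706, 0.2405, 0.0003, 0.0003], 'ft_force': [-0.016, -0.8888, -3.0125], 'torque': [0.0485, -0.0462, 0.0193], 'grip_width': 0.1757}
tool shift mm [ 166.8 -499.2    2. ] yaw,tilt [27.84  0.03] turn z 0.416
```

View pics/s11.png

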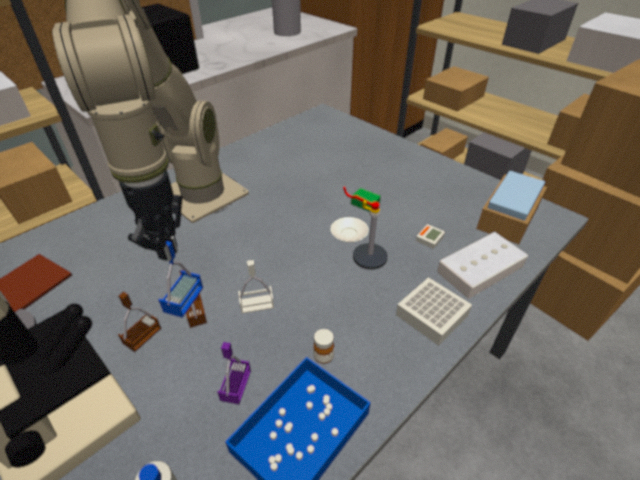

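>>> {"fn": "arm_command", "kwargs": {"targets": "6 -18 0 0 0 0;12 -36 0 0 0 0;14 -42 0 0 0 0;14 -42 0 0 0 0;14 -42 0 0 0 0"}}

```text
clock: 15.8
position: [0.521, -0.1744, 0.3314]
ee_rot: [0.971, 0.24, -0.001, -0.0]
ft_force: [0.8, 1.0, -2.0]
grip_width: 0.174
```

>>> {"fn": "arm_command", "kwargs": {"targets": "14 -42 0 0 0 0;14 -42 0 0 0 0;14 -42 0 0 0 0;14 -42 0 0 0 0;14 -42 0 0 0 0"}}

```text
clock: 16.42
position: [0.4848, 0.0438, 0.3316]
ee_rot: [0.971, 0.24, -0.001, 0.0]
ft_force: [0.3, 0.0, -1.1]
grip_width: 0.177
```

>>> {"fn": "arm_command", "kwargs": {"targets": "14 -42 0 0 0 0;12 -36 0 0 0 0;9 -27 0 0 0 0;3 -9 0 0 0 0;0 0 0 0 0 0.1"}}

```text
clock: 17.05
position: [0.4658, 0.161, 0.3318]
ee_rot: [0.982, 0.191, -0.0, 0.0]
ft_force: [0.5, -0.0, -1.3]
grip_width: 0.176
```

>>> {"fn": "arm_command", "kwargs": {"targets": "0 0 0 0 0 0.12;0 0 0 0 0 0.1;0 0 0 0 0 0.1;0 0 0 0 0 0;0 0 0 0 0 0"}}

```text
clock: 17.68
position: [0.4661, 0.1605, 0.332]
ee_rot: [0.999, 0.034, -0.0, 0.0]
ft_force: [-0.9, -0.8, -2.0]
grip_width: 0.173
```

```bash
python3 -c "
from h import *
st(); s=cam('scene','s12.png'); to([.467,.1564,.2475],4)
t=cam('top','t12.png')
cv2.imwrite('pics/s12r.png',cv2.resize(s['frame'][100:260,270:430,::-1],None,fx=4,fy=3.7,interpolation=2))
"
```

```text
{'clock': 17.675, 'joint_pos': [0.5273, 0.0756, -0.986, 1.6045, 0.0633, 1.4959, -1.9657], 'position': [0.4661, 0.1605, 0.332], 'ee_rot': [0.9994, 0.0336, -0.0002, 0.0001], 'ft_force': [-0.9438, -0.8259, -1.9786], 'torque': [0.0305, 0.0269, -0.028], 'grip_width': 0.1735}
tool shift mm [ 0.7  4.3 84.6] yaw,tilt [3.84 0.02] turn z -0.003
```

View pics/s12r.png

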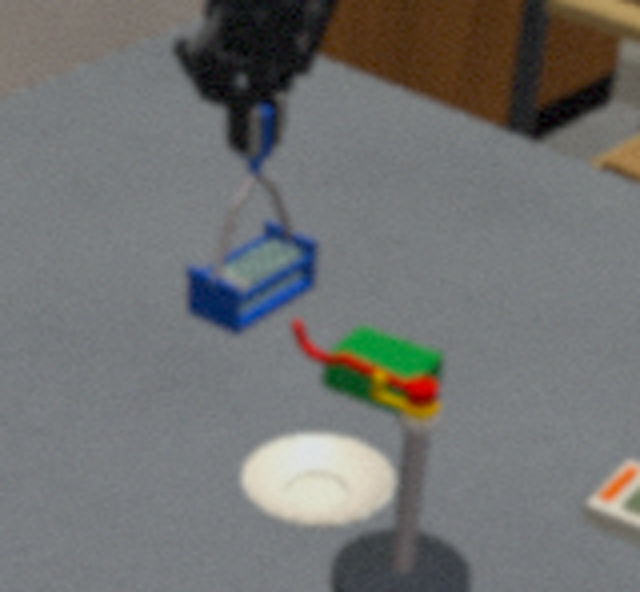

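View pics/t12.png

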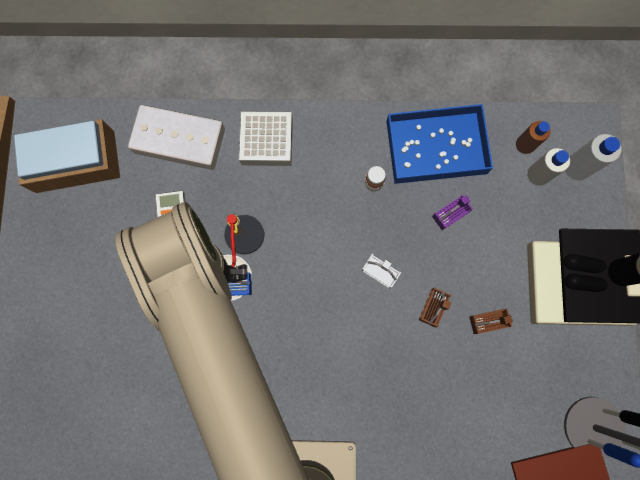

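>>> {"fn": "arm_command", "kwargs": {"targets": "0 2 15 0 0 0;0 2.3 25 0 0 0;0 0 25 0 0 0;0 0 14 0 0 0;0 0 5 0 0 0"}}

```text
clock: 18.4
position: [0.466, 0.1566, 0.2474]
ee_rot: [0.999, 0.033, -0.001, 0.0]
ft_force: [0.7, 0.1, -2.2]
grip_width: 0.173
```

>>> {"fn": "arm_command", "kwargs": {"targets": "0 0 0 0 0 0;0 0 0 0 0 0"}}

```text
clock: 18.65
position: [0.4666, 0.157, 0.249]
ee_rot: [0.999, 0.033, 0.001, -0.0]
ft_force: [-0.8, -0.6, -2.5]
grip_width: 0.176
```

```bash
python3 -c "
from h import *
o=st(); s=cam('scene','s13.png'); p=o['position']; b=p-[0,0,.0275]
print('bail expected px',(px(s,b)-[300,130])*6, 'tabtop',(px(s,p+[0,0,.0205])-[300,130])*6,'tip',(px(s,[.6117-.1038,.166-.0069,.196])-[300,130])*6)
t=cam('top','t13.png')
cv2.imwrite('pics/s13r.png',cv2.resize(s['frame'][130:230,300:400,::-1],None,fx=6,fy=6,interpolation=2))
cv2.imwrite('pics/t13r.png',cv2.resize(t['frame'][200:310,180:290,::-1],None,fx=5,fy=5,interpolation=2))
to([.6117-.0838,.1604,.2475],4)
"
```

```text
{'clock': 18.65, 'joint_pos': [0.5172, 0.1192, -0.985, 1.7473, 0.1026, 1.3283, -1.994], 'position': [0.4666, 0.157, 0.249], 'ee_rot': [0.9995, 0.0329, 0.0006, -0.0001], 'ft_force': [-0.8338, -0.5708, -2.513], 'torque': [0.0069, -0.0031, -0.0154], 'grip_width': 0.1763}
bail expected px [191.83657854 267.99794495] tabtop [193.78693745 175.62223291] tip [259.33947933 350.07307833]
tool shift mm [61.4  0.6  1.4] yaw,tilt [3.78 0.06] turn z -0.004
```

View pics/s13r.png

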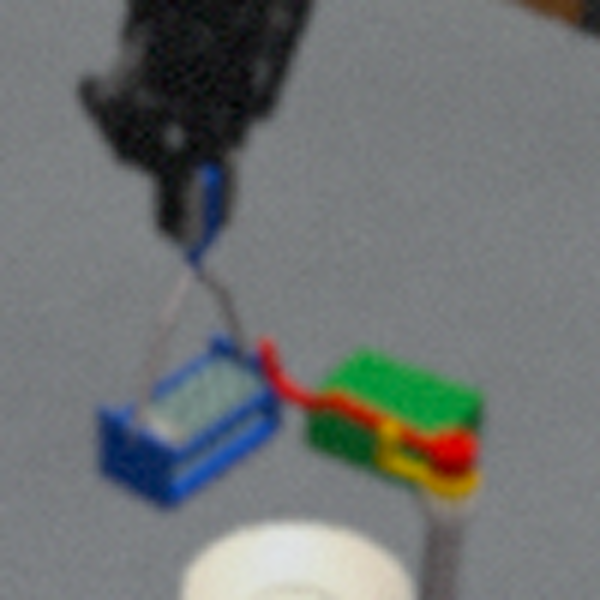

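View pics/t13r.png

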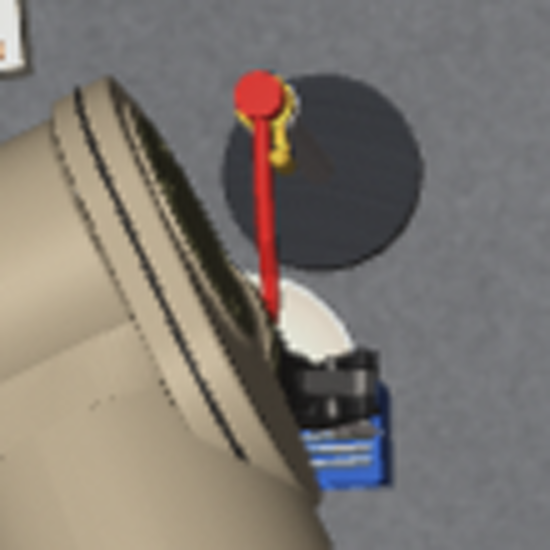

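>>> {"fn": "arm_command", "kwargs": {"targets": "10 0 0 0 0 0;10 0 0 0 0 0;10 0 0 0 0 0;0 0 0 0 0 0"}}

```text
clock: 19.25
position: [0.4968, 0.1588, 0.2479]
ee_rot: [0.999, 0.033, -0.0, -0.0]
ft_force: [-0.4, 0.2, -1.4]
grip_width: 0.176
```

>>> {"fn": "arm_command", "kwargs": {"targets": "8 0 0 0 0 0;8 0 0 0 0 0;8 0 0 0 0 0;0 0 0 0 0 0"}}

```text
clock: 19.75
position: [0.5206, 0.1604, 0.2481]
ee_rot: [0.999, 0.033, -0.0, -0.0]
ft_force: [0.1, 0.4, -2.6]
grip_width: 0.176
```

```bash
python3 -c "
from h import *
o=st(); s=cam('scene','s14.png')
cv2.imwrite('pics/s14r.png',cv2.resize(s['frame'][130:230,300:400,::-1],None,fx=6,fy=6,interpolation=2))
to([.6117-.0838,.1604,.2475],4)
"
```

```text
{'clock': 19.75, 'joint_pos': [0.4349, 0.2755, -0.9577, 1.6234, 0.2289, 1.3624, -2.058], 'position': [0.5206, 0.1604, 0.2481], 'ee_rot': [0.9995, 0.0328, -0.0001, -0.0002], 'ft_force': [0.0774, 0.4092, -2.5826], 'torque': [-0.0105, 0.0192, -0.034], 'grip_width': 0.1762}
tool shift mm [7.6 0.6 0.7] yaw,tilt [3.78 0.03] turn z -0.004
```

View pics/s14r.png

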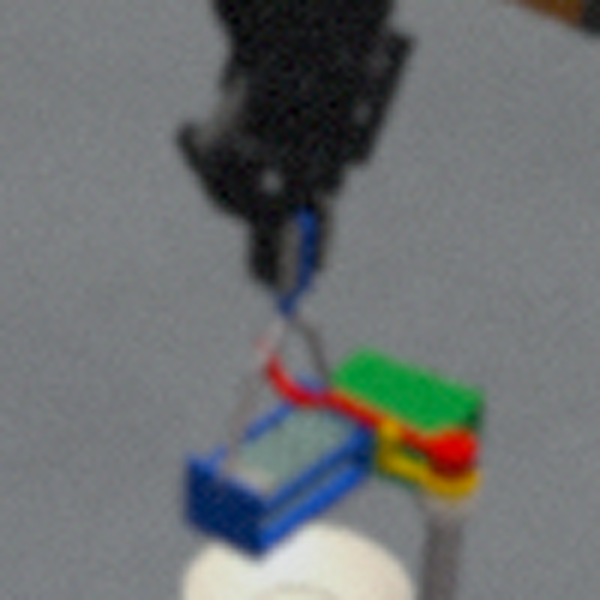

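>>> {"fn": "arm_command", "kwargs": {"targets": "4 0 0 0 0 0;3.5 0.5 0 0 0 0;0 0 6 0 0 0;0 0 8 0 0 0;0 0 0 0 0 0"}}

```text
clock: 20.42
position: [0.5272, 0.1601, 0.2333]
ee_rot: [0.999, 0.033, -0.001, 0.0]
ft_force: [0.7, 0.2, -1.8]
grip_width: 0.173
```

```bash
python3 -c "
from h import *
o=st(); s=cam('scene','s15.png'); t=cam('top','t15.png')
cv2.imwrite('pics/s15r.png',cv2.resize(s['frame'][150:220,320:390,::-1],None,fx=8.5,fy=8.5,interpolation=2))
cv2.imwrite('pics/t15r.png',cv2.resize(t['frame'][200:310,180:290,::-1],None,fx=5,fy=5,interpolation=2))
print('bail',(px(s,o['position']-[0,0,.0275])-[320,150])*8.5,'saddle',(px(s,[.5279,.1604,.185])-[320,150])*8.5)
to([.5279,.1604,.2125],4)
"
```

```text
{'clock': 20.425, 'joint_pos': [0.4212, 0.3035, -0.9491, 1.6286, 0.2518, 1.3414, -2.0694], 'position': [0.5272, 0.1601, 0.2333], 'ee_rot': [0.9995, 0.0329, -0.0007, 0.0002], 'ft_force': [0.7232, 0.1884, -1.8251], 'torque': [0.0489, 0.0426, 0.0701], 'grip_width': 0.1725}
bail [245.37402365 323.93254609] saddle [244.77980502 378.70205819]
tool shift mm [ 0.4 -0.  21.7] yaw,tilt [3.78 0.02] turn z -0.004
```

View pics/s15r.png

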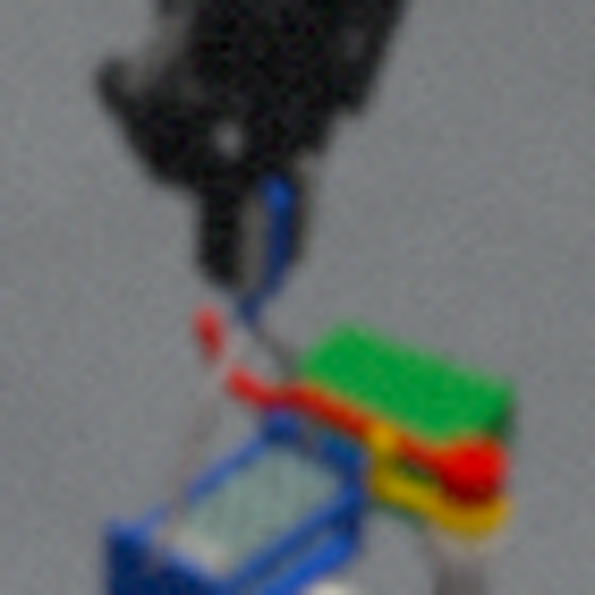

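View pics/t15r.png

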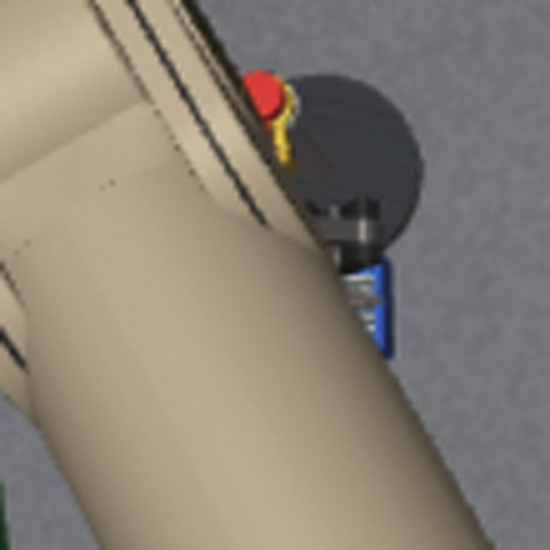

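>>> {"fn": "arm_command", "kwargs": {"targets": "0 0 6 0 0 0;0 0 6 0 0 0;0 0 3 0 0 0;0 0 0 0 0 0"}}

```text
clock: 21.02
position: [0.5276, 0.1603, 0.219]
ee_rot: [0.999, 0.033, -0.0, 0.0]
ft_force: [0.1, -1.0, -2.0]
grip_width: 0.183
```

>>> {"fn": "arm_command", "kwargs": {"targets": "0 0 1.5 0 0 0;0 0 1.5 0 0 0;0 0 0 0 0 0"}}

```text
clock: 21.4
position: [0.5278, 0.1607, 0.2166]
ee_rot: [0.999, 0.033, 0.0, -0.0]
ft_force: [-0.1, 0.5, 0.0]
grip_width: 0.174
```

```bash
python3 -c "
from h import *
o=st(); s=cam('scene','s16.png')
cv2.imwrite('pics/s16r.png',cv2.resize(s['frame'][150:220,320:390,::-1],None,fx=8.5,fy=8.5,interpolation=2))
to([.5279,.1604,.2125],4)
"
```

```text
{'clock': 21.4, 'joint_pos': [0.4159, 0.3169, -0.9447, 1.6517, 0.2645, 1.3082, -2.0792], 'position': [0.5278, 0.1607, 0.2166], 'ee_rot': [0.9995, 0.033, 0.0003, -0.0002], 'ft_force': [-0.1093, 0.4902, 0.0088], 'torque': [0.2357, 0.0954, -0.0658], 'grip_width': 0.1737}
tool shift mm [0.1 0.3 4. ] yaw,tilt [3.78 0.04] turn z -0.004
```

View pics/s16r.png

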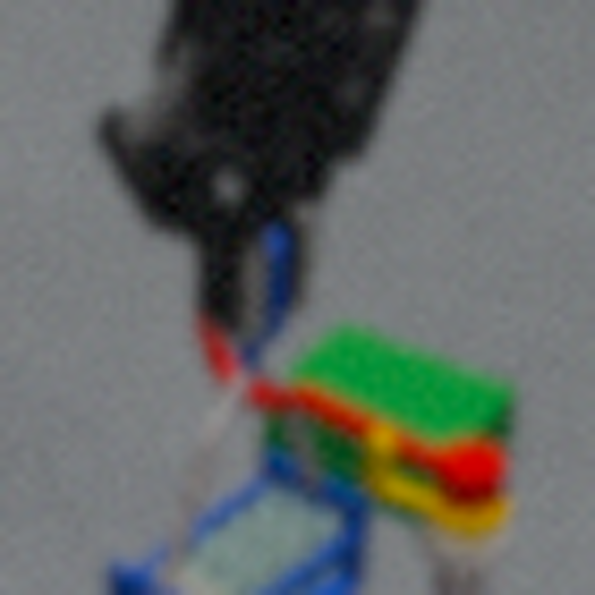

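```bash
cat >> h.py <<'E'
def avg(n=8):
    L=[]
    for i in range(n):
        manip.camera('scene'); o=manip.get_obs(); L.append(np.r_[o['ft_force'],o['torque'],o['position']])
    L=np.array(L); print('avg',L.mean(0).round(4),'sd',L.std(0).round(3))
E
python3 -c "
from h import *
avg()"
```

```text
avg [ 0.2637  1.4996 -0.0912  0.426  -0.0771 -0.0033  0.5278  0.1606  0.2165] sd [0.25  0.567 0.505 0.075 0.031 0.038 0.    0.    0.   ]
```

>>> {"fn": "arm_command", "kwargs": {"targets": "0 0 -4 0 0 0;0 0 0 0 0 0;0 0 0 0 0 0"}}

```text
clock: 22.22
position: [0.5276, 0.1601, 0.2201]
ee_rot: [0.999, 0.033, -0.0, 0.0]
ft_force: [0.2, 0.4, -1.7]
grip_width: 0.176
```

```bash
python3 -c "
from h import *
avg()"
```

```text
avg [ 3.303e-01  3.240e-02 -2.299e+00  1.730e-02 -1.000e-02  1.500e-03
  5.276e-01  1.603e-01  2.202e-01] sd [0.735 0.353 0.348 0.027 0.023 0.025 0.    0.    0.   ]
```

>>> {"fn": "arm_command", "kwargs": {"targets": "0 -3 0 0 0 0;0 0 2 0 0 0;0 0 2 0 0 0;0 0 1 0 0 0;0 0 0 0 0 0"}}

```text
clock: 23.25
position: [0.5276, 0.1632, 0.2154]
ee_rot: [0.999, 0.033, 0.0, 0.0]
ft_force: [-0.6, -0.8, -0.9]
grip_width: 0.173
```

```bash
python3 -c "
from h import *
avg(5)"
```

```text
avg [-0.5121 -1.0658  0.2287 -0.2673  0.1065  0.0053  0.5275  0.1632  0.2154] sd [0.284 0.392 0.579 0.021 0.042 0.028 0.    0.    0.   ]
```

>>> {"fn": "arm_command", "kwargs": {"targets": "0 0 -3 0 0 0;-0.5 0.9 0 0 0 0;0 0 2 0 0 0;0 0 1.5 0 0 0;0 0 0 0 0 0"}}

```text
clock: 24.12
position: [0.527, 0.1625, 0.2149]
ee_rot: [0.999, 0.033, 0.0, 0.0]
ft_force: [-0.5, 0.0, 0.4]
grip_width: 0.176
```

```bash
python3 -c "
from h import *
avg(5)"
```

```text
avg [-0.4249  0.1967 -0.0349 -0.0051  0.1467  0.0039  0.527   0.1625  0.2149] sd [0.316 0.385 0.43  0.024 0.028 0.02  0.    0.    0.   ]
```

>>> {"fn": "arm_command", "kwargs": {"targets": "0 0 -2 0 0 0;-2 0 0 0 0 0;0 0 1.5 0 0 0;0 0 1 0 0 0;0 0 0 0 0 0"}}

```text
clock: 25.0
position: [0.5251, 0.1623, 0.2146]
ee_rot: [0.999, 0.033, 0.0, 0.0]
ft_force: [-1.6, 0.2, 2.3]
grip_width: 0.174
```

```bash
python3 -c "
from h import *
avg(5)
s=cam('scene')
cv2.imwrite('pics/s17r.png',cv2.resize(s['frame'][150:220,320:390,::-1],None,fx=8.5,fy=8.5,interpolation=2))
"
```

```text
avg [-1.2638e+00 -7.5500e-02  2.8303e+00 -1.0240e-01  4.0170e-01 -2.0000e-03
  5.2510e-01  1.6230e-01  2.1450e-01] sd [0.522 0.582 0.537 0.011 0.016 0.029 0.    0.    0.   ]
```

View pics/s17r.png

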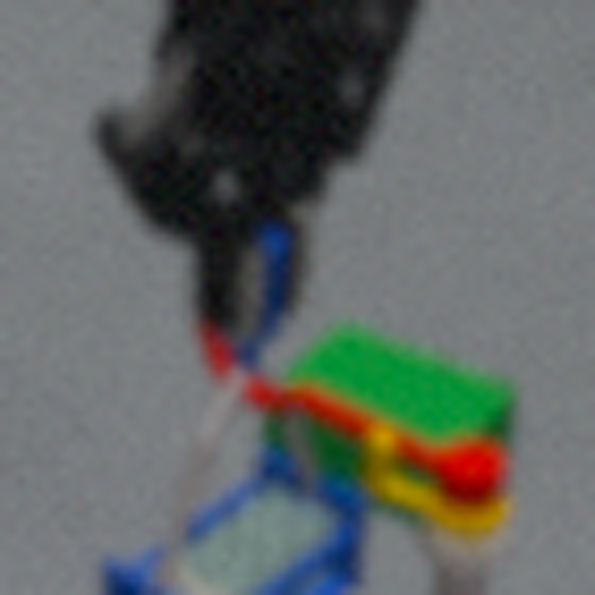

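```bash
python3 -c "
from h import *
s=cam('scene')
a=np.radians(183.8); d=np.array([np.cos(a),np.sin(a)]); hub=np.array([.6117,.166])
for n,r,z in (('hubtop',0,.193),('tip',.104,.196),('arm64',.064,.186),('dip',.084,.178),('wire80',.080,.185),('wire84',.084,.185),('wire88',.088,.185),('wire92',.092,.187)):
    print(n,((px(s,[*(hub+r*d),z])-[320,150])*8.5).round(0))
im=cv2.resize(s['frame'][180:215,335:375,::-1],None,fx=16,fy=16,interpolation=cv2.INTER_CUBIC); cv2.imwrite('pics/s18r.png',im)
st()
"
```

```text
hubtop [460. 465.]
tip [197. 326.]
arm64 [294. 401.]
dip [244. 397.]
wire80 [255. 384.]
wire84 [245. 379.]
wire88 [235. 374.]
wire92 [226. 364.]
{'clock': 25.35, 'joint_pos': [0.415, 0.314, -0.9464, 1.6594, 0.263, 1.3033, -2.0834], 'position': [0.5251, 0.1624, 0.2145], 'ee_rot': [0.9995, 0.0329, 0.0001, 0.0], 'ft_force': [-1.7016, -0.002, 4.7219], 'torque': [-0.1445, 0.3769, -0.0454], 'grip_width': 0.1727}
```

View pics/s18r.png

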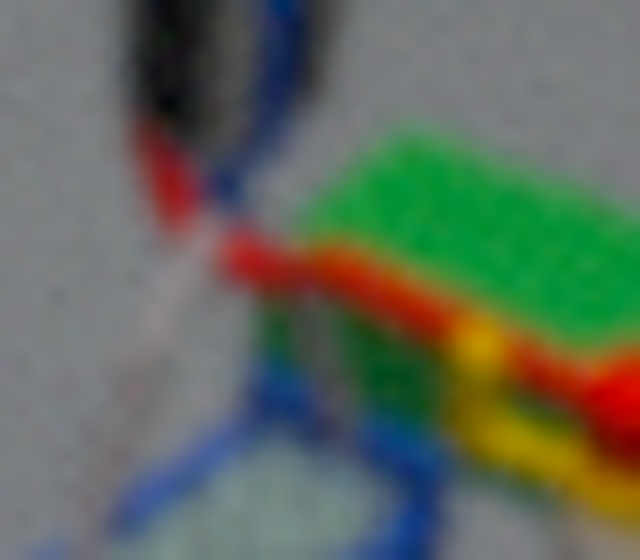

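>>> {"fn": "arm_command", "kwargs": {"targets": "0 0 -3 0 0 0;4 0 0 0 0 0;0 0 1.5 0 0 0;0 0 1 0 0 0;0 0 0 0 0 0"}}

```text
clock: 25.98
position: [0.5291, 0.1626, 0.2149]
ee_rot: [0.999, 0.033, 0.0, -0.0]
ft_force: [0.8, 0.3, 0.1]
grip_width: 0.171
```

```bash
python3 -c "
from h import *
avg(4)
s=cam('scene'); im=cv2.resize(s['frame'][180:215,335:375,::-1],None,fx=16,fy=16,interpolation=cv2.INTER_CUBIC); cv2.imwrite('pics/s19r.png',im)
"
```

```text
avg [ 0.3839  0.305  -0.3215  0.0306 -0.1232 -0.0038  0.5291  0.1626  0.2149] sd [0.493 0.322 0.292 0.033 0.034 0.032 0.    0.    0.   ]
```

View pics/s19r.png

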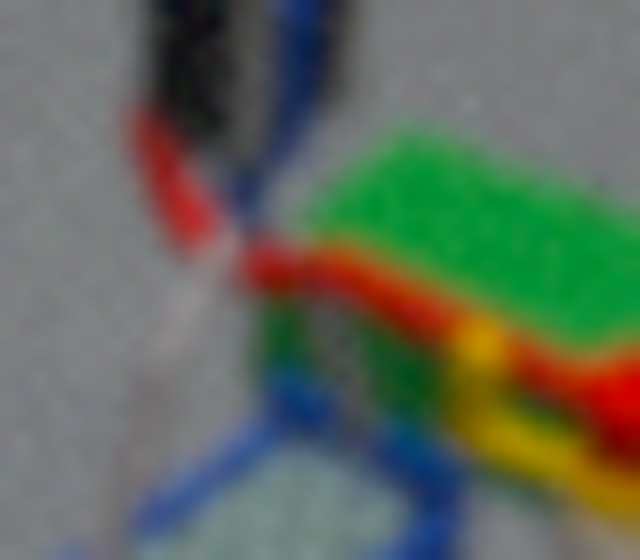

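>>> {"fn": "arm_command", "kwargs": {"targets": "0 0 -2 0 0 0;-1.1 0.2 0 0 0 0;0 0 1.5 0 0 0;0 0 1 0 0 0;0 0 0 0 0 0"}}

```text
clock: 26.85
position: [0.528, 0.1625, 0.2146]
ee_rot: [0.999, 0.033, 0.0, -0.0]
ft_force: [-1.6, -1.0, 2.0]
grip_width: 0.18
```

```bash
python3 -c "
from h import *
avg(5)
"
```

```text
avg [-1.5401  0.4637  3.2859  0.0912  0.367   0.0199  0.528   0.1625  0.2145] sd [0.436 0.787 0.565 0.028 0.023 0.009 0.    0.    0.   ]
```

>>> {"fn": "arm_command", "kwargs": {"targets": "0 0 -0.5 0 0 0;0 0 0 0 0 0", "squeeze": 20}}

```text
clock: 27.35
position: [0.5279, 0.1624, 0.2147]
ee_rot: [0.999, 0.033, -0.0, -0.0]
ft_force: [-0.3, 1.5, 0.8]
grip_width: 0.176
```

```bash
python3 -c "
from h import *
avg(3)
"
```

```text
avg [-0.7627  1.593   0.8851  0.3262  0.1734  0.0189  0.5279  0.1624  0.2147] sd [0.161 0.357 0.252 0.013 0.031 0.019 0.    0.    0.   ]
```

>>> {"fn": "arm_command", "kwargs": {"targets": "0 0 0 0 0 0;0 0 0 0 0 0;0 0 0 0 0 0", "grip": 36}}

```text
clock: 27.88
position: [0.528, 0.1621, 0.2147]
ee_rot: [0.999, 0.033, 0.0, 0.0]
ft_force: [-0.4, -0.4, -0.1]
grip_width: 0.421
```

```bash
python3 -c "
from h import *
avg(3); st()
s=cam('scene','s20.png'); im=cv2.resize(s['frame'][160:230,320:390,::-1],None,fx=8.5,fy=8.5,interpolation=cv2.INTER_CUBIC); cv2.imwrite('pics/s20r.png',im)
"
```

```text
avg [-0.0924 -0.4416  0.0793  0.02    0.0155 -0.0341  0.528   0.1622  0.2148] sd [0.705 0.614 0.702 0.024 0.019 0.022 0.    0.    0.   ]
{'clock': 28.025, 'joint_pos': [0.4113, 0.3206, -0.944, 1.6521, 0.2678, 1.3064, -2.0843], 'position': [0.528, 0.1622, 0.2148], 'ee_rot': [0.9995, 0.0329, 0.0, 0.0001], 'ft_force': [-0.189, -1.0207, 0.2127], 'torque': [0.0036, -0.0014, -0.0293], 'grip_width': 0.4206}
```

View pics/s20r.png

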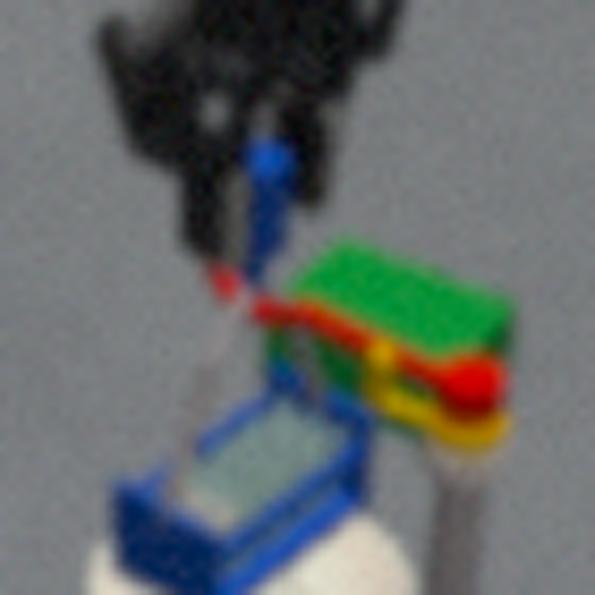

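>>> {"fn": "arm_command", "kwargs": {"targets": "0 0 -8 0 0 0;0 0 -15 0 0 0;0 0 -25 0 0 0;0 0 -30 0 0 0;0 0 -30 0 0 0"}}

```text
clock: 28.7
position: [0.5279, 0.1624, 0.325]
ee_rot: [0.999, 0.033, 0.001, -0.0]
ft_force: [0.2, -0.8, 0.6]
grip_width: 0.422
```

>>> {"fn": "arm_command", "kwargs": {"targets": "-20 30 -20 0 0 0;-30 50 0 0 0 0;-30 50 0 0 0 0;-20 50 0 0 0 0;0 30 0 0 0 0"}}

```text
clock: 29.32
position: [0.4409, -0.0563, 0.3444]
ee_rot: [1.0, 0.031, 0.001, 0.001]
ft_force: [1.0, 0.3, 0.5]
grip_width: 0.423
```

>>> {"fn": "arm_command", "kwargs": {"targets": "0 40 0 0 0 0;0 20 0 0 0 0;0 0 0 0 0 0;0 0 0 0 0 0"}}

```text
clock: 29.82
position: [0.4462, -0.112, 0.3431]
ee_rot: [0.999, 0.034, 0.0, -0.0]
ft_force: [0.4, -0.1, -0.4]
grip_width: 0.419
```

```bash
python3 -c "
from h import *
st()
s=cam('scene','s21.png'); im=cv2.resize(s['frame'][160:230,320:390,::-1],None,fx=8.5,fy=8.5,interpolation=cv2.INTER_CUBIC); cv2.imwrite('pics/s21r.png',im)
t=cam('top','t21.png'); cv2.imwrite('pics/t21h.png',cv2.resize(t['frame'][190:290,180:280,::-1],None,fx=6,fy=6,interpolation=2))
"
```

```text
{'clock': 29.825, 'joint_pos': [0.9043, -0.0465, -0.7184, 1.6646, -0.031, 1.5117, -1.3145], 'position': [0.4462, -0.112, 0.3431], 'ee_rot': [0.9994, 0.034, 0.0002, -0.0001], 'ft_force': [0.3903, -0.0526, -0.3582], 'torque': [0.0078, 0.004, 0.0342], 'grip_width': 0.4191}
```

View pics/s21r.png

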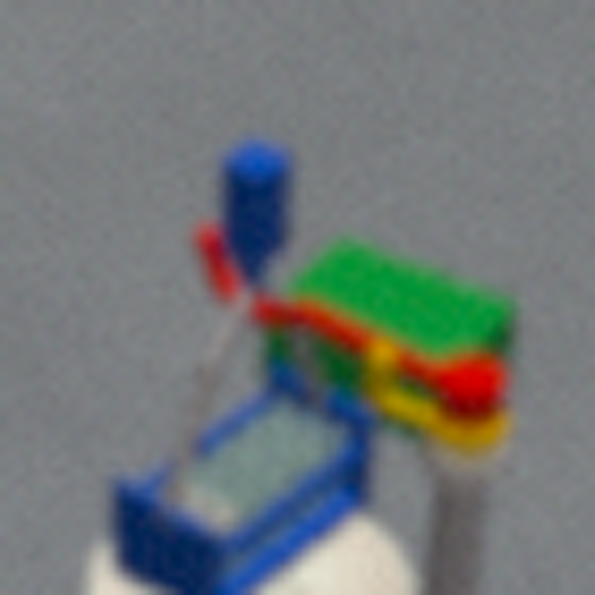

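View pics/t21.png

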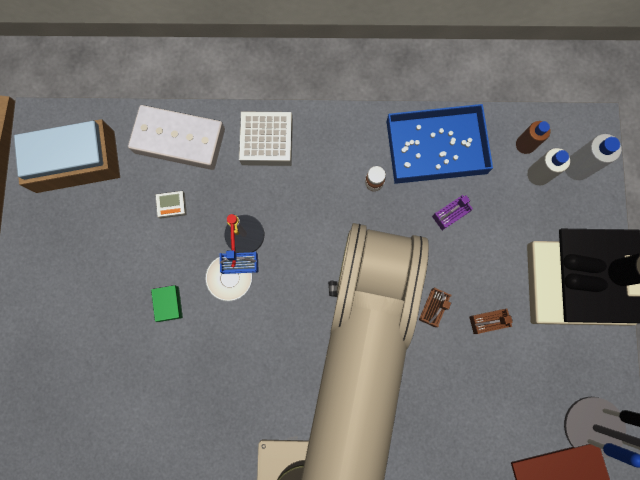

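View pics/t21h.png

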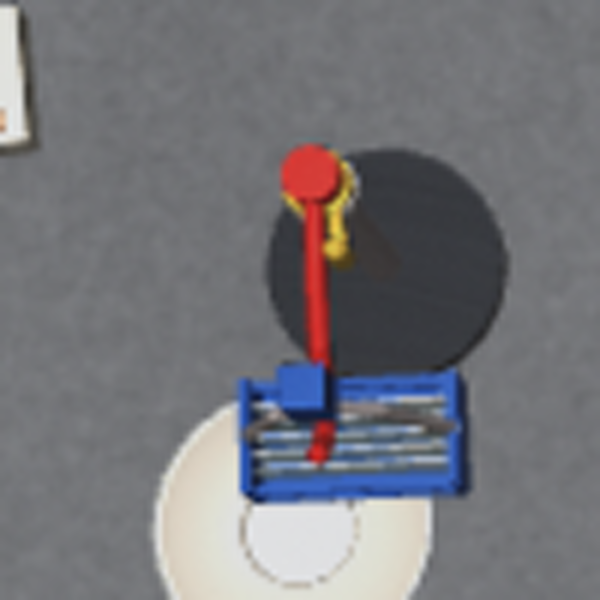

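```bash
python3 -c "
from h import *
t=cam('top'); s=cam('scene')
print('pin px same; tabtop',ray(t,180+302/6,190+388/6,.234).round(4))
c=np.mean([ray(t,180+u/6,190+v/6,.119) for u,v in ((240,380),(462,368),(254,500),(468,492))],0); print('rim centre',c.round(4))
print('tabtop scene',ray(s,320+257/8.5,160+160/8.5,.234).round(4))
s2=cv2.imread('pics/s21.png').astype(int); d=np.abs(s['frame'][160:230,320:390,::-1].astype(int)-s2[160:230,320:390]); print('motion diff',d.mean(),d.max())
print(manip.get_obs()['clock'])
"
```

```text
pin px same; tabtop [0.5266 0.1581 0.234 ]
rim centre [0.5256 0.1574 0.119 ]
tabtop scene [0.5275 0.1632 0.234 ]
motion diff 2.4562585034013606 22
30.025
```

```bash
python3 -c "
from h import *
print(manip.hand_in())"
```

```text
the job is handed in; nothing more can be done
None
```

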